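# Chock a rolling pin on the sloping draining board

## Robot

A 6-joint arm with a two-finger parallel gripper is mounted at the origin on a cart in front of the work surface, level with it; the furniture and walls round the work are solid. World frame = base frame: x ahead of the robot, y to its left, z up, the work surface at z = 0. Lengths are in m, angles in rad, forces in N, time in s.
With the tool pointing down it reaches from about 0.4 to 0.825 m from the base axis. Payload 7 kg.
Tool frame: the origin (TCP) lies on the front face of the gripper's body, between the roots of the fingers; the fingertips stand 66 mm ahead of it and the grasp point (between the pads) lies 47 mm ahead of it; z points along the fingers, y is the line along which they close (so a half turn about z gives the same grasp; the last joint's range is limited). The gripper opens to 88 mm and grips with 3 to 60 N. Pads are 19 mm wide; open, the fingers measure 130 mm over their backs; the gripper's body (78 mm by 193 mm) begins 47 mm behind the grasp point.
Start: joints at [1.433, 0.359, 0.012, 0, -1.224, -0.288], TCP at [0.279, 0.615, 0.292] pointing down, gripper open.
Joint ranges: [-3.07, 3.07], [-1.43, 2.12], [-1.02, 1.25], [-3.03, 1.67], [-3.05, -0], [-3.03, 3.03]. Speed limits (rad/s): [2.39, 2.39, 3.01, 3.14, 3.14, 3.14].

## Interface

Orientations are given as [roll, pitch, yaw] about the fixed x, y, z axes, in that order (R = Rz(yaw) Ry(pitch) Rx(roll)).
In Python, from station import arm gives the robot as it stands. The module is installed in compiled form; this text tells all that it offers.
- The arm moves only by the tool move_arm, never from a script. Its argument "increments" is a list of rows, each an object of numbers: "jaw": the gripper command: -1 is shut, 1 is fully open, values between are in proportion; "dx", "dy", "dz": the shift along the tool's x, y, z in m; "twist": the turn about the tool's z in rad. A call has 1 to 12 rows; each row shifts and turns the commanded pose from where the row before left it, along the tool's axes as they then stand; what a row does not reach is not made up. A row lasts 1/12 s, in which the tool goes at most 41.7 mm and 7.16 degrees, less where a joint would pass 70% of its speed; a pose out of reach is approached as far as the arm can. A call is refused whole if a number of a shift passes 0.0417 or a number of a turn 0.125, either way. A call with a gripper value outside its range is refused whole. The fingers move at their own pace and stop on an object; "force" is the grip in N (left out, the last holds). Time passes only in rows, so rows that do not move let the fingers close. It gives the time, the measured TCP pose, the force, the opening and the grip force at its end, in the units of the state.
- arm.get_state(): the state, without advancing time (a new reading comes with each control period).
- arm.grab_frame(name): name is "scene" or "top" or "wrist"; returns the picture (400x640x3 uint8, blue, green, red); there is no depth.
- arm.camera_info(name): a dict with "K" (3x3 intrinsics, pixels), "k1" (the pictures are not rectified: a ray, as slopes to the right and down, at radius r is drawn at 1 + k1 r^2 times it, then the intrinsics apply), "extrinsics" (4x4, takes a point from camera to world coordinates). Camera axes: x right, y down, z forward; pixel columns grow to the right and rows downward; lengths in m; the calibration is good to about 2 mm. A picture is of the moment at which its call begins: read the wrist's pose just before it. camera_info takes no time and is no camera call; for the wrist camera it gives the pose at the moment of the call.
- arm.job_done(): hands the job in; it is judged then, once.
Trained networks look in the newest picture that a camera, given by its name, has taken for a name from the list of things; names that differ only in an ending like _2 or _b are one class to them, and where a whole thing is asked for, a point or a joint stands for the part that bears it (a point fixed in the world has none). Each returns a list of dicts, best first, with "score" (0 to 1); they miss things now and then, are a little off and sometimes report something else, mostly with a low value. They report only what shows in the picture. A call takes as long as a camera call. They do not tell look-alikes from the thing itself.
- arm.find_in(camera, name): "position" ([x, y, z] in m, in world coordinates, good to about 4 mm: the middle of the surface that is visible of it).
- arm.silhouettes(camera, name): "pixels" (400x640 bool, what is visible of it).
- arm.pinpoint(camera, name): "position" ([x, y, z] in m, in world coordinates, good to about 4 mm: a listed point, or the origin of a listed thing).
The state is a dict: "t": time; "q": joint angles; "qd": joint speeds; "joint_efforts": joint torques, N m; "eef_pos": TCP position; "ee_rot": TCP orientation; "force": force on the tool from outside, world axes, zero at the start; "moment": the same for the moment, N m; "width": finger opening in m; "gripper_force": force on a finger pad.
Only numpy, scipy, OpenCV 4.12 (cv2) and the standard library are available. Lean on these libraries where they do the work, as an engineer would, in place of code of your own. Each camera call takes 0.05 s, during which the arm holds its last target. There are 200 camera calls.

## Task

Park the rolling pin on the sloping draining board so that it cannot roll. First set the forked chock down flat on the board with its two toes pointing straight uphill, in the middle of its lower half, then lay the pin across the slope against both toes and let go of it only when the chock will hold it, so that it never rolls free. Last, push the single wedge, thin end first and flat on the board, in under the uphill side of the pin until it jams tight, and leave everything standing there without disturbing the pepper mill and the salt shaker behind.

Things in the scene. Friction and masses are not known exactly. Their poses are not given: they have to be found in the camera images.
- drain_board: White ribbed plastic draining board, 300 mm along the slope x 250 mm across, 14 mm thick on feet, fixed in place. Its flat, non-slip top face (ribs only drawn) slopes 8 degrees. Origin: on the worktop under its middle; z is up; uphill is its -y, so it falls towards its +y (roughly to the robot's left).
- board_face (a point): Middle of the sloping top face of the draining board, 37 mm above the worktop. x points uphill along the face, y lies level across the slope, z is normal to the face. The face reaches 150 mm either way along x and 125 mm either way along y.
- rolling_pin: Wooden rolling pin, 200 mm long over all, about 0.45 kg: roller 140 mm long, 56 mm in diameter, with a dark handle knob, 26 mm in diameter and 30 mm long, at each end. Origin: its middle, on its axis. x runs along its axis; y and z turn as it rolls. Starts lying on the worktop left of the board. Let go unchocked on the board, it rolls off.
- chock: Forked wooden chock, 92 mm long (x) x 128 mm wide (y), 0.3 kg. Origin: centre of its underside; z up; x points to the tips of its two toes (x=46 mm). Toes: each 32 mm wide, with a 64 mm gap between them for a finger; 24 mm high, falling over the last 39 mm as a 30 degree ramp to 1.2 mm at the tips. Starts flat on the worktop, left or right of the board.
- chock_bar (a point): Centre of the top of the chock's back bar, which joins the toes: x=-35 mm, z=38 mm in the chock's frame. The bar is 22 mm thick (x=-46 to -24 mm), 128 mm wide and 38 mm high: grip it here by its thickness. Axes as the chock's.
- chock_seat (a point): Where the rolling pin's middle lies when it rests on the same face against both toes: x=56 mm, z=28 mm in the chock's frame, that is 10 mm beyond the toe tips. Axes as the chock's; the pin's axis runs along y.
- wedge: Single wooden wedge, 95 mm long (x) x 48 mm wide (y) x 32 mm high, 0.15 kg. Origin: centre of its underside; z up; x points to the thin end at x=47.5 mm (1.2 mm thick), whence a 30 degree ramp rises to 32 mm at x=-6 mm; behind that a level block: grip it there by its width. Starts flat on the worktop, across the board from the chock.
- wedge_tip (a point): Middle of the wedge's thin end, at its underside: x=47.5 mm in the wedge's frame, axes as the wedge's. When the wedge is in, the pin's axis is 10 mm beyond this point (x=57 mm in the wedge's frame). It jams, and keeps pressing on the pin by itself, once pushed along the board with about 5 to 10 N; one that only just touches is not tight. A harder push lifts the pin by some mm.
- pepper_mill: Bystander: dark wooden pepper mill, 58 mm wide, 150 mm tall, upright behind the board. Origin: centre of its underside. Not to be disturbed.
- salt_shaker: Bystander: salt shaker with a grey cap, 44 mm wide, 90 mm tall, upright behind the board. Origin: centre of its underside. Not to be disturbed.
There are look-alikes about, which are no part of the job. Several things have the shape of the rolling_pin; the one meant has the colours described above.

How it is judged:
By the outcome, as a careful person would: the job done as asked, in the order asked, and still so for the second after the job is handed in, with the robot touching nothing.
It also fails if it takes over 72 s, if anything falls off the work surface, if the arm or the gripper's body presses on something with over 40 N, if the wrist force passes 120 N, or if a joint passes its speed limit or range.

## Working session

There is one attempt and no reset: what is moved stays moved. The work goes in short steps, Python scripts to look and compute and a tool call to move; the robot and the scene stay as the last step left them, time stands still between calls to the robot, and variables do not carry over. Pictures are saved under pics/ and viewed, at most 10 in all, crops included, and the job is handed in when it is done.

Besides the shell and the picture viewer there is one more tool, called after "Emit:" by a JSON object that holds its "method" and its "body". move_arm: Moves the arm, as the interface text tells. Its arguments: {"type":"object","properties":{"increments":{"type":"array"},"force":{"type":"number"}},"required":["increments"]}

```bash
mkdir -p pics
cat > h.py <<'E'
import numpy as np, cv2
from station import arm
from scipy.spatial.transform import Rotation as R
np.set_printoptions(precision=4,suppress=True)
def save(c,n):
    f=arm.grab_frame(c); cv2.imwrite('pics/%s.png'%n,f); return f
def ray(c,u,v):
    i=arm.camera_info(c);K=np.array(i['K']);T=np.array(i['extrinsics']);d=np.array([(u-K[0,2])/K[0,0],(v-K[1,2])/K[1,1]])
    s=d.copy()
    for _ in range(20): s=d/(1+i['k1']*(s@s))
    return T[:3,3],T[:3,:3]@np.array([s[0],s[1],1])
def px(c,u,v,z):
    o,d=ray(c,u,v); return o+d*(z-o[2])/d[2]
def proj(c,P):
    i=arm.camera_info(c);K=np.array(i['K']);T=np.array(i['extrinsics']);p=T[:3,:3].T@(np.array(P)-T[:3,3]);s=p[:2]/p[2];s=s*(1+i['k1']*(s@s));return K[:2,:2]@s+K[:2,2]
E
python3 - <<'E'
from h import *
s=arm.get_state();print(s)
for c in ['top','scene']:
    save(c,c+'0')
    for n in ['drain_board','board_face','rolling_pin','chock','chock_bar','chock_seat','wedge','wedge_tip','pepper_mill','salt_shaker']:
        print(c,n,[(np.round(d['position'],3).tolist(),round(d['score'],2)) for d in arm.pinpoint(c,n)])
E
```

```text
{'t': 0.0, 'q': array([ 1.4331,  0.3594,  0.011 , -0.0004, -1.2241, -0.2881]), 'qd': array([ 0.0002, -0.0007,  0.0011, -0.0015, -0.0001, -0.0009]), 'joint_efforts': array([ -0.0008, -58.2719,  29.3056,   6.9972,   0.0069,  -0.0002]), 'eef_pos': array([0.2787, 0.6144, 0.2912]), 'ee_rot': array([ 3.1399, -0.0002, -0.4259]), 'force': array([ 0.5706,  0.3028, -0.3027]), 'moment': array([0.0242, 0.0014, 0.0182]), 'gripper_force': 0.0, 'width': 0.08772596647570888}
top drain_board [([0.542, -0.04, 0.003], 0.62)]
top board_face [([0.54, -0.043, 0.037], 0.87)]
top rolling_pin [([0.174, 0.311, 0.029], 0.85), ([0.523, 0.376, 0.027], 0.73)]
top chock [([0.44, -0.385, 0.001], 0.72)]
top chock_bar [([0.437, -0.352, 0.036], 0.96)]
top chock_seat [([0.451, -0.437, 0.025], 0.59)]
top wedge [([0.44, 0.21, -0.003], 0.89)]
top wedge_tip [([0.455, 0.259, -0.003], 0.65)]
top pepper_mill [([0.76, -0.199, 0.002], 0.61)]
top salt_shaker [([0.757, 0.086, -0.002], 0.64), ([0.759, -0.197, -0.0], 0.26)]
scene drain_board [([0.54, -0.038, 0.0], 0.74)]
scene board_face [([0.538, -0.045, 0.037], 0.95)]
scene rolling_pin [([0.525, 0.372, 0.031], 0.84)]
scene chock [([0.448, -0.382, -0.003], 0.87), ([0.435, -0.35, 0.04], 0.4)]
scene chock_bar [([0.435, -0.348, 0.04], 0.68), ([0.446, -0.442, 0.027], 0.22)]
scene chock_seat [([0.45, -0.441, 0.026], 0.64)]
scene wedge [([0.437, 0.216, -0.0], 0.47)]
scene wedge_tip [([0.451, 0.255, 0.0], 0.54)]
scene pepper_mill [([0.761, -0.202, -0.0], 0.67)]
scene salt_shaker [([0.759, 0.09, 0.002], 0.67)]
```

View pics/top0.png

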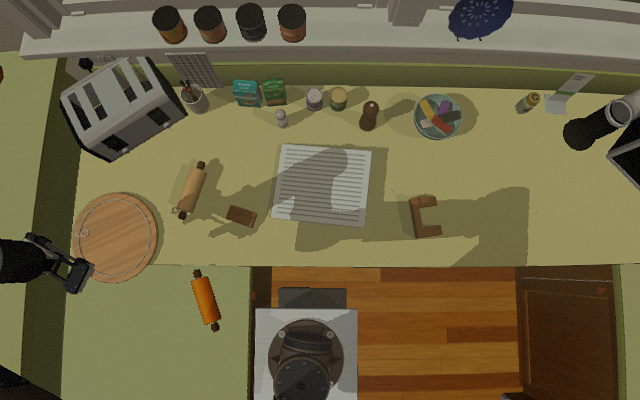

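View pics/scene0.png

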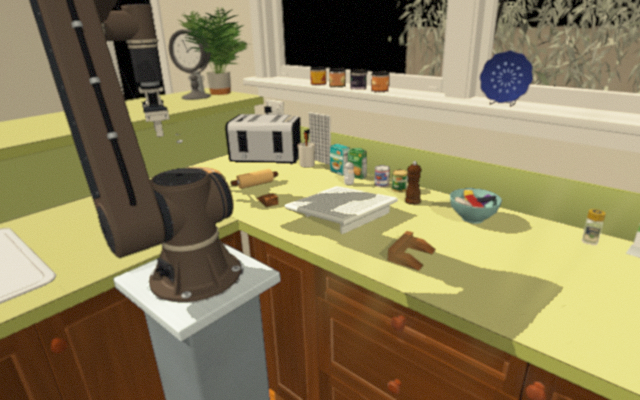

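The top view shows the board at (322,185), with uphill to the right. The chock is at (425,215) with its toes pointing right, and the wedge is at (241,215) with its thin end to the left. The wooden pin is at (190,190); the orange one at (205,300) is a look-alike. Next I'll fit each object's outline to its silhouette in both views to get the yaw.

```bash
cat > fit.py <<'E'
from h import *
from scipy.optimize import minimize
from itertools import product
def box(x,y,z): return np.array(list(product(x,y,z)))
def prism(prof,y): return np.array([[a,b,c] for a,c in prof for b in y])
toe=[(-.025,0),(.046,0),(.046,.0012),(.0065,.024),(-.025,.024)]
a=np.linspace(0,2*np.pi,24,endpoint=False)
def cyl(x0,x1,r): return np.array([[x,r*np.cos(t),r*np.sin(t)] for x in(x0,x1) for t in a])
S=np.sin(np.radians(8));C=np.cos(np.radians(8))
bd=[[u*C+w*S, v, .037+u*S-w*C] for u,v,w in product((-.15,.15),(-.125,.125),(0,.014))]
M={'drain_board':[np.array(bd)], # x = uphill horizontally
 'chock':[box((-.046,-.024),(-.064,.064),(0,.038)),prism(toe,(-.064,-.032)),prism(toe,(.032,.064))],
 'wedge':[prism([(-.0475,0),(.0475,0),(.0475,.0012),(-.006,.032),(-.0475,.032)],(-.024,.024))],
 'rolling_pin':[cyl(-.07,.07,.028)+[0,0,.028],cyl(-.1,.1,.013)+[0,0,.028]]}
def fit(n,p0,masks):
    cal={c:arm.camera_info(c) for c in masks}
    def render(p,c):
        i=cal[c];K=np.array(i['K']);T=np.array(i['extrinsics']);im=np.zeros((400,640),np.uint8)
        Rz=R.from_euler('z',p[2]).as_matrix()
        for P in M[n]:
            W=P@Rz.T+[p[0],p[1],0];q=(W-T[:3,3])@T[:3,:3];s=q[:,:2]/q[:,2:];s=s*(1+i['k1']*(s**2).sum(1,keepdims=True))
            u=s@K[:2,:2].T+K[:2,2]
            h=cv2.convexHull(u.astype(np.float32))
            big=np.round((h+.5)*4*16-8).astype(np.int32)
            ims=np.zeros((1600,2560),np.uint8) if P is M[n][0] else ims
            cv2.fillConvexPoly(ims,big,255,shift=4)
        return cv2.resize(ims,(640,400),interpolation=cv2.INTER_AREA)/255.
    def cost(p): return sum(np.abs(render(p,c)-m).sum()/m.sum() for c,m in masks.items())
    best=None
    p0=np.array(p0,float)
    for it in range(2):
        sim=np.array([p0,p0+[.012,0,.04],p0+[0,.012,-.04],p0+[-.008,-.008,.08]])
        r=minimize(cost,p0,method='Nelder-Mead',options=dict(initial_simplex=sim,xatol=2e-4,fatol=1e-4,maxiter=120));p0=r.x
    return r.x,r.fun/len(masks)
E
python3 - <<'E'
from fit import *
guess={'drain_board':(.541,-.042,-1.57),'chock':(.443,-.384,-1.45),'wedge':(.438,.213,1.27),'rolling_pin':(.524,.374,-.25)}
ms={n:{} for n in guess}
for c in ['top','scene']:
    arm.grab_frame(c)
    for n,g in guess.items():
        uv=proj(c,[g[0],g[1],.02])
        for d in arm.silhouettes(c,n):
            m=d['pixels'];ys,xs=np.nonzero(m)
            if np.hypot(xs.mean()-uv[0],ys.mean()-uv[1])<15: ms[n][c]=m.astype(float);break
for n,g in guess.items():
    for cs in ms[n]:
        print(n,cs,*fit(n,g,{cs:ms[n][cs]}))
    if len(ms[n])>1: print(n,'both',*fit(n,g,ms[n]))
E
```

```text
drain_board top [ 0.5409 -0.0465 -1.6934] 0.017697771125785695
drain_board scene [ 0.5389 -0.0533 -1.7009] 0.15473082000880153
drain_board both [ 0.5406 -0.0473 -1.6934] 0.09236420286322852
chock top [ 0.4409 -0.3862 -1.4242] 0.08029060229669557
chock scene [ 0.4386 -0.3857 -1.4087] 0.11651132646132954
chock both [ 0.4402 -0.3862 -1.4159] 0.10641105037838208
wedge top [0.4399 0.2133 1.2323] 0.07285813148788928
wedge scene [0.4395 0.2211 1.172 ] 0.24051553205551884
wedge both [0.44   0.2139 1.2078] 0.19014582118372794
rolling_pin top [ 0.5209  0.3718 -0.3061] 0.11472071948686344
rolling_pin scene [ 0.5177  0.373  -0.2314] 0.1674908735087125
rolling_pin both [ 0.5192  0.3724 -0.2931] 0.14810172530039994
```

```bash
cat > plan.py <<'E'
from h import *
def plan(pos,yaw,n=None,s=None,twist=None):
    s=s or arm.get_state();p=np.array(s['eef_pos']);y0=s['ee_rot'][2]
    if twist is None: twist=(y0-yaw+np.pi)%(2*np.pi)-np.pi
    D=np.array(pos)-p
    for N in ([n] if n else range(1,80)):
        t=twist/N;A=np.zeros((2,2))
        for k in range(N):
            y=y0-k*t;A+=[[np.cos(y),np.sin(y)],[np.sin(y),-np.cos(y)]]
        d=np.linalg.solve(A,D[:2]);dz=-D[2]/N
        if n or (np.linalg.norm([*d,dz])<.040 and abs(t)<.122): break
    print('N',N,'dx dy dz twist',np.round([*d,dz,t],4),'from',p,'yaw',round(y0,4),'q',np.round(s['q'],2),'F',np.round(s['force'],1),'w',round(s['width'],4),'t',round(s['t'],2))
E
python3 -c "
from plan import *
plan([.4357,-.3514,.25],0,twist=1.9)"
```

```text
N 29 dx dy dz twist [0.0393 0.0026 0.0015 0.0655] from [0.2788 0.6147 0.2922] yaw -0.4258 q [ 1.43  0.36  0.01  0.   -1.22 -0.29] F [-0.5 -0.4 -0.3] w 0.088 t 1.6
```

Emit:
{"method": "move_arm", "body": {"increments": [{"jaw": 1, "dx": 0.039, "dy": 0.0026, "dz": 0.0015, "twist": 0.0655}, {"jaw": 1, "dx": 0.039, "dy": 0.0026, "dz": 0.0015, "twist": 0.0655}, {"jaw": 1, "dx": 0.039, "dy": 0.0026, "dz": 0.0015, "twist": 0.0655}, {"jaw": 1, "dx": 0.039, "dy": 0.0026, "dz": 0.0015, "twist": 0.0655}, {"jaw": 1, "dx": 0.039, "dy": 0.0026, "dz": 0.0015, "twist": 0.0655}, {"jaw": 1, "dx": 0.039, "dy": 0.0026, "dz": 0.0015, "twist": 0.0655}, {"jaw": 1, "dx": 0.039, "dy": 0.0026, "dz": 0.0015, "twist": 0.0655}, {"jaw": 1, "dx": 0.039, "dy": 0.0026, "dz": 0.0015, "twist": 0.0655}, {"jaw": 1, "dx": 0.039, "dy": 0.0026, "dz": 0.0015, "twist": 0.0655}, {"jaw": 1, "dx": 0.039, "dy": 0.0026, "dz": 0.0015, "twist": 0.0655}]}}

```text
t: 2.43
eef_pos: [0.5509, 0.3412, 0.277]
ee_rot: [-3.141, -0.0, -1.084]
force: [0.2, 0.3, -0.6]
width: 0.0874
gripper_force: 0.0
```

```bash
python3 -c "
from plan import *
plan([.4357,-.3514,.25],-2.991)
plan([.4357,-.3514,.25],-2.991,twist=1.4)"
```

```text
N 21 dx dy dz twist [ 0.0378 -0.0099  0.0013  0.0908] from [0.5509 0.3412 0.277 ] yaw -1.084 q [ 0.85  0.32 -0.07  0.   -1.17 -0.37] F [ 0.2  0.3 -0.6] w 0.0874 t 2.43
N 20 dx dy dz twist [ 0.0381 -0.0005  0.0014  0.07  ] from [0.5509 0.3412 0.277 ] yaw -1.084 q [ 0.85  0.32 -0.07  0.   -1.17 -0.37] F [ 0.2  0.3 -0.6] w 0.0874 t 2.43
```

Emit:
{"method": "move_arm", "body": {"increments": [{"dx": 0.0378, "dy": -0.0099, "dz": 0.0013, "twist": 0.0908}, {"dx": 0.0378, "dy": -0.0099, "dz": 0.0013, "twist": 0.0908}, {"dx": 0.0378, "dy": -0.0099, "dz": 0.0013, "twist": 0.0908}, {"dx": 0.0378, "dy": -0.0099, "dz": 0.0013, "twist": 0.0908}, {"dx": 0.0378, "dy": -0.0099, "dz": 0.0013, "twist": 0.0908}, {"dx": 0.0378, "dy": -0.0099, "dz": 0.0013, "twist": 0.0908}, {"dx": 0.0378, "dy": -0.0099, "dz": 0.0013, "twist": 0.0908}, {"dx": 0.0378, "dy": -0.0099, "dz": 0.0013, "twist": 0.0908}, {"dx": 0.0378, "dy": -0.0099, "dz": 0.0013, "twist": 0.0908}, {"dx": 0.0378, "dy": -0.0099, "dz": 0.0013, "twist": 0.0908}, {"dx": 0.0378, "dy": -0.0099, "dz": 0.0013, "twist": 0.0908}, {"dx": 0.0378, "dy": -0.0099, "dz": 0.0013, "twist": 0.0908}]}}

```text
$.increments[0]: bad value
```

Emit:
{"method": "move_arm", "body": {"increments": [{"dx": 0.0378, "dy": -0.0099, "dz": 0.0013, "twist": 0.0908}, {"dx": 0.0378, "dy": -0.0099, "dz": 0.0013, "twist": 0.0908}, {"dx": 0.0378, "dy": -0.0099, "dz": 0.0013, "twist": 0.0908}, {"dx": 0.0378, "dy": -0.0099, "dz": 0.0013, "twist": 0.0908}, {"dx": 0.0378, "dy": -0.0099, "dz": 0.0013, "twist": 0.0908}, {"dx": 0.0378, "dy": -0.0099, "dz": 0.0013, "twist": 0.0908}, {"dx": 0.0378, "dy": -0.0099, "dz": 0.0013, "twist": 0.0908}, {"dx": 0.0378, "dy": -0.0099, "dz": 0.0013, "twist": 0.0908}, {"dx": 0.0378, "dy": -0.0099, "dz": 0.0013, "twist": 0.0908}, {}, {}]}}

```text
$.increments[0]: bad value
```

Run:
```python
from plan import *
from fit import *
save('wrist','w1')
m=arm.silhouettes('wrist','chock')
for d in m: print(d['score'],d['pixels'].sum(),[ (a.min(),a.max()) for a in np.nonzero(d['pixels'])])
print(*fit('chock',(.441,-.386,-1.42),{'wrist':m[0]['pixels'].astype(float)}))
print([(d['position'],d['score']) for d in arm.pinpoint('wrist','chock_bar')])
plan([.4357,-.3514,.25],-2.991)
```

```text
Traceback (most recent call last):
IndexError: list index out of range
```

View pics/w1.png

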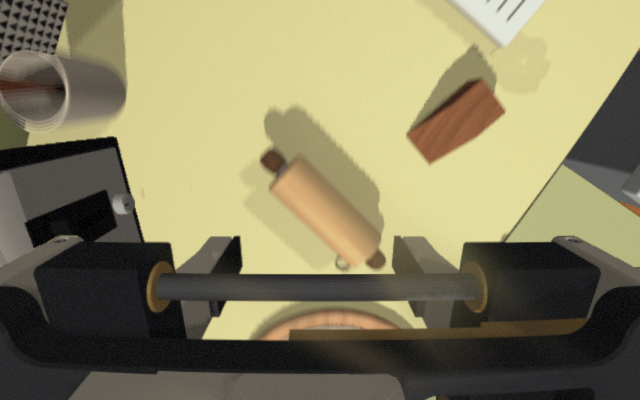

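The move was refused because every row needs a jaw value. The frame shows the pin at (325,210) and the wedge at (457,120), so I'll fit both from it.

Run:
```python
from plan import *
from fit import *
for n,g in {'wedge':(.44,.2135,1.23),'rolling_pin':(.521,.372,-.30)}.items():
  for d in arm.silhouettes('wrist',n)[:2]: print(n,d['score'],d['pixels'].sum(),*fit(n,g,{'wrist':d['pixels'].astype(float)}))
```

```text
wedge 0.73 4193 [0.4409 0.2141 1.2451] 0.04446159098029863
rolling_pin 0.78 6256 [ 0.5214  0.3754 -0.295 ] 0.06573454189860087
rolling_pin 0.37 4352 [ 0.217  0.644 -2.54 ] 1.0
```

Emit:
{"method": "move_arm", "body": {"increments": [{"jaw": 1, "dx": 0.0378, "dy": -0.0099, "dz": 0.0013, "twist": 0.0908}, {"jaw": 1, "dx": 0.0378, "dy": -0.0099, "dz": 0.0013, "twist": 0.0908}, {"jaw": 1, "dx": 0.0378, "dy": -0.0099, "dz": 0.0013, "twist": 0.0908}, {"jaw": 1, "dx": 0.0378, "dy": -0.0099, "dz": 0.0013, "twist": 0.0908}, {"jaw": 1, "dx": 0.0378, "dy": -0.0099, "dz": 0.0013, "twist": 0.0908}, {"jaw": 1, "dx": 0.0378, "dy": -0.0099, "dz": 0.0013, "twist": 0.0908}, {"jaw": 1, "dx": 0.0378, "dy": -0.0099, "dz": 0.0013, "twist": 0.0908}, {"jaw": 1, "dx": 0.0378, "dy": -0.0099, "dz": 0.0013, "twist": 0.0908}, {"jaw": 1, "dx": 0.0378, "dy": -0.0099, "dz": 0.0013, "twist": 0.0908}, {"jaw": 1, "dx": 0.0378, "dy": -0.0099, "dz": 0.0013, "twist": 0.0908}, {"jaw": 1, "dx": 0.0378, "dy": -0.0099, "dz": 0.0013, "twist": 0.0908}, {"jaw": 1, "dx": 0.0378, "dy": -0.0099, "dz": 0.0013, "twist": 0.0908}]}}

```text
t: 3.63
eef_pos: [0.6592, -0.0903, 0.2613]
ee_rot: [-3.141, 0.0, -2.172]
force: [0.9, 0.2, 1.0]
width: 0.0875
gripper_force: 0.0
```

Emit:
{"method": "move_arm", "body": {"increments": [{"jaw": 1, "dx": 0.0378, "dy": -0.0099, "dz": 0.0013, "twist": 0.0908}, {"jaw": 1, "dx": 0.0378, "dy": -0.0099, "dz": 0.0013, "twist": 0.0908}, {"jaw": 1, "dx": 0.0378, "dy": -0.0099, "dz": 0.0013, "twist": 0.0908}, {"jaw": 1, "dx": 0.0378, "dy": -0.0099, "dz": 0.0013, "twist": 0.0908}, {"jaw": 1, "dx": 0.0378, "dy": -0.0099, "dz": 0.0013, "twist": 0.0908}, {"jaw": 1, "dx": 0.0378, "dy": -0.0099, "dz": 0.0013, "twist": 0.0908}, {"jaw": 1, "dx": 0.0378, "dy": -0.0099, "dz": 0.0013, "twist": 0.0908}, {"jaw": 1, "dx": 0.0378, "dy": -0.0099, "dz": 0.0013, "twist": 0.0908}, {"jaw": 1, "dx": 0.0378, "dy": -0.0099, "dz": 0.0013, "twist": 0.0908}, {"jaw": 1}]}}

```text
$.increments[9]: bad value
```

Run:
```python
from plan import *
from fit import *
save('wrist','w2')
m=arm.silhouettes('wrist','chock')
for d in m: print(d['score'],d['pixels'].sum(),[ (a.min(),a.max()) for a in np.nonzero(d['pixels'])])
if m: print(*fit('chock',(.441,-.386,-1.42),{'wrist':m[0]['pixels'].astype(float)}))
print([(d['position'],d['score']) for d in arm.pinpoint('wrist','chock_bar')])
plan([.4357,-.3514,.25],-2.991)
```

```text
[]
N 9 dx dy dz twist [ 0.0378 -0.01    0.0013  0.0909] from [ 0.6585 -0.0913  0.2616] yaw -2.1725 q [ 0.15  0.36 -0.06  0.   -1.15 -0.76] F [-0.7  1.2  0.5] w 0.0879 t 3.78
```

Emit:
{"method": "move_arm", "body": {"increments": [{"jaw": 1, "dx": 0.0378, "dy": -0.01, "dz": 0.0013, "twist": 0.0908}, {"jaw": 1, "dx": 0.0378, "dy": -0.01, "dz": 0.0013, "twist": 0.0908}, {"jaw": 1, "dx": 0.0378, "dy": -0.01, "dz": 0.0013, "twist": 0.0908}, {"jaw": 1, "dx": 0.0378, "dy": -0.01, "dz": 0.0013, "twist": 0.0908}, {"jaw": 1, "dx": 0.0378, "dy": -0.01, "dz": 0.0013, "twist": 0.0908}, {"jaw": 1, "dx": 0.0378, "dy": -0.01, "dz": 0.0013, "twist": 0.0908}, {"jaw": 1, "dx": 0.0378, "dy": -0.01, "dz": 0.0013, "twist": 0.0908}, {"jaw": 1, "dx": 0.0378, "dy": -0.01, "dz": 0.0013, "twist": 0.0908}, {"jaw": 1, "dx": 0.0378, "dy": -0.01, "dz": 0.0013, "twist": 0.0908}, {"jaw": 1, "dx": 0, "dy": 0, "dz": 0, "twist": 0}]}}

```text
t: 4.62
eef_pos: [0.4335, -0.3514, 0.2499]
ee_rot: [3.141, -0.001, -2.993]
force: [-1.5, 0.9, -0.1]
width: 0.0878
gripper_force: 0.0
```

Run:
```python
from plan import *
from fit import *
save('wrist','w3')
m=arm.silhouettes('wrist','chock')
for d in m: print(d['score'],d['pixels'].sum(),[ (a.min(),a.max()) for a in np.nonzero(d['pixels'])])
if m: print(*fit('chock',(.441,-.386,-1.42),{'wrist':m[0]['pixels'].astype(float)}))
print([(d['position'],d['score']) for d in arm.pinpoint('wrist','chock_bar')])
plan([.4357,-.3514,.07],-2.991)
```

```text
0.78 6183 [(np.int64(124), np.int64(245)), (np.int64(246), np.int64(329))]
[ 0.4449 -0.383  -1.4324] 0.03738333761452179
[([0.4349, -0.3484, 0.0423], 0.74)]
N 5 dx dy dz twist [ 0.0005 -0.0001  0.0361  0.0011] from [ 0.4383 -0.3503  0.2504] yaw -2.9853 q [-0.33  0.2  -0.3   0.   -1.06 -1.09] F [-0.2 -0.3  0.4] w 0.0878 t 4.77
```

View pics/w3.png

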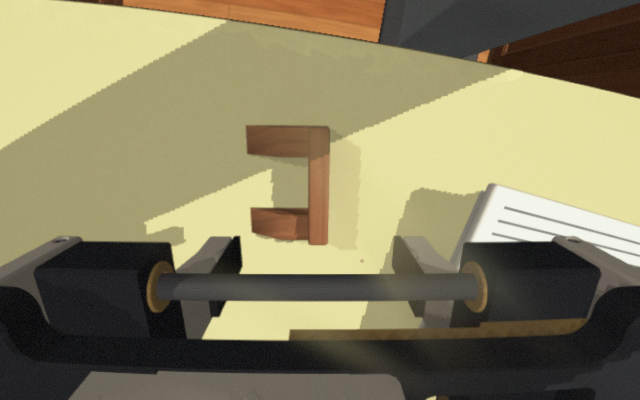

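Emit:
{"method": "move_arm", "body": {"increments": [{"jaw": 1, "dx": 0, "dy": -0.001, "dz": 0.035, "twist": 0.012}, {"jaw": 1, "dx": 0, "dy": 0, "dz": 0.035, "twist": 0}, {"jaw": 1, "dx": 0, "dy": 0, "dz": 0.035, "twist": 0}, {"jaw": 1, "dx": 0, "dy": 0, "dz": 0.035, "twist": 0}, {"jaw": 1, "dx": 0, "dy": 0, "dz": 0.02, "twist": 0}, {"jaw": 1, "dx": 0, "dy": 0, "dz": 0.015, "twist": 0}, {"jaw": 1, "dx": 0, "dy": 0, "dz": 0, "twist": 0}, {"jaw": -1, "dx": 0, "dy": 0, "dz": 0, "twist": 0}, {"jaw": -1, "dx": 0, "dy": 0, "dz": 0, "twist": 0}, {"jaw": -1, "dx": 0, "dy": 0, "dz": 0, "twist": 0}, {"jaw": -1, "dx": 0, "dy": 0, "dz": 0, "twist": 0}, {"jaw": -1, "dx": 0, "dy": 0, "dz": 0, "twist": 0}], "force": 30}}

```text
t: 5.77
eef_pos: [0.438, -0.3519, 0.076]
ee_rot: [-3.141, 0.002, -2.999]
force: [-1.1, 0.6, 0.9]
width: 0.0601
gripper_force: 0.0
```

Run:
```python
from plan import *
plan([.4357,-.3514,.07],-2.991)
```

```text
N 1 dx dy dz twist [ 0.0022  0.0009  0.006  -0.0083] from [ 0.438  -0.3519  0.076 ] yaw -2.9993 q [-0.33  0.41 -0.49  0.   -0.67 -1.1 ] F [-1.1  0.6  0.9] w 0.0601 t 5.77
```

Emit:
{"method": "move_arm", "body": {"increments": [{"jaw": -1, "dx": 0, "dy": 0, "dz": 0, "twist": 0}, {"jaw": -1, "dx": 0, "dy": 0, "dz": 0, "twist": 0}, {"jaw": -1, "dx": 0, "dy": 0, "dz": 0, "twist": 0}, {"jaw": -1, "dx": 0, "dy": 0, "dz": 0, "twist": 0}, {"jaw": -1, "dx": 0, "dy": 0, "dz": 0, "twist": 0}, {"jaw": -1, "dx": 0, "dy": 0, "dz": 0, "twist": 0}, {"jaw": -1, "dx": 0, "dy": 0, "dz": 0, "twist": 0}, {"jaw": -1, "dx": 0, "dy": 0, "dz": 0, "twist": 0}]}}

```text
t: 6.43
eef_pos: [0.4371, -0.3516, 0.0748]
ee_rot: [3.141, -0.0, -3.0]
force: [-0.6, 2.7, 3.2]
width: 0.0218
gripper_force: 30.0
```

Run:
```python
from plan import *
# in-hand: chock bar centre under TCP along tool y; board target
u=np.array([np.cos(-1.693),np.sin(-1.693)]);c=np.array([.5405,-.0455])
for x in(-.11,-.075,-.019,.038): print(x,c+u*x*np.cos(np.radians(8)),.037+x*np.sin(np.radians(8)))
s=arm.get_state();print(s['width'],s['gripper_force'],s['eef_pos'])
b=c+u*(-.11)*.99
plan([*b,.20],-.122-np.pi)
plan([*s['eef_pos'][:2],.20],-.122-np.pi)
```

```text
-0.11 [0.5538 0.0626] 0.0216909588943928
-0.075 [0.5496 0.0282] 0.02656201742799509
-0.019 [ 0.5428 -0.0268] 0.03435571108175876
0.038 [ 0.5359 -0.0828] 0.04228857783648249
0.021753341386407856 30.000786781311035 [ 0.4371 -0.3516  0.0748]
N 12 dx dy dz twist [-0.0105  0.0344 -0.0104  0.022 ] from [ 0.4371 -0.3516  0.0748] yaw -2.9997 q [-0.33  0.41 -0.49 -0.   -0.67 -1.1 ] F [-0.6  2.7  3.2] w 0.0218 t 6.43
N 4 dx dy dz twist [-0.      0.     -0.0313  0.066 ] from [ 0.4371 -0.3516  0.0748] yaw -2.9997 q [-0.33  0.41 -0.49 -0.   -0.67 -1.1 ] F [-0.6  2.7  3.2] w 0.0218 t 6.43
```

Emit:
{"method": "move_arm", "body": {"increments": [{"jaw": -1, "dx": 0, "dy": 0, "dz": -0.02, "twist": 0}, {"jaw": -1, "dx": 0, "dy": 0, "dz": -0.035, "twist": 0}, {"jaw": -1, "dx": 0, "dy": 0, "dz": -0.035, "twist": 0}, {"jaw": -1, "dx": -0.0102, "dy": 0.0346, "dz": -0.0035, "twist": 0.022}, {"jaw": -1, "dx": -0.0105, "dy": 0.0346, "dz": -0.0035, "twist": 0.022}, {"jaw": -1, "dx": -0.0105, "dy": 0.0346, "dz": -0.0035, "twist": 0.022}, {"jaw": -1, "dx": -0.0105, "dy": 0.0346, "dz": -0.0035, "twist": 0.022}, {"jaw": -1, "dx": -0.0105, "dy": 0.0346, "dz": -0.0035, "twist": 0.022}, {"jaw": -1, "dx": -0.0105, "dy": 0.0346, "dz": -0.0035, "twist": 0.022}, {"jaw": -1, "dx": -0.0105, "dy": 0.0346, "dz": -0.0035, "twist": 0.022}, {"jaw": -1, "dx": -0.0105, "dy": 0.0346, "dz": -0.0035, "twist": 0.022}]}}

```text
t: 7.35
eef_pos: [0.5026, -0.0689, 0.1928]
ee_rot: [3.142, -0.0, 3.106]
force: [1.2, -0.3, -3.1]
width: 0.0218
gripper_force: 30.0
```

Emit:
{"method": "move_arm", "body": {"increments": [{"jaw": -1, "dx": -0.0105, "dy": 0.0346, "dz": 0, "twist": 0.022}, {"jaw": -1, "dx": -0.0105, "dy": 0.0346, "dz": 0, "twist": 0.022}, {"jaw": -1, "dx": -0.0105, "dy": 0.0346, "dz": 0, "twist": 0.022}, {"jaw": -1, "dx": -0.0105, "dy": 0.0346, "dz": 0, "twist": 0.022}, {"jaw": -1, "dx": 0, "dy": 0, "dz": 0, "twist": 0}, {"jaw": -1, "dx": 0, "dy": 0, "dz": 0, "twist": 0}, {"jaw": -1, "dx": 0, "dy": 0, "dz": 0, "twist": 0}]}}

```text
t: 7.93
eef_pos: [0.5535, 0.0647, 0.192]
ee_rot: [-3.141, -0.002, 3.02]
force: [-1.4, 0.1, -3.2]
width: 0.022
gripper_force: 30.0
```

Run:
```python
from plan import *
plan([.5539,.0634,.115],-.122-np.pi)
arm.grab_frame('wrist')
for n in('board_face','chock_bar','chock_seat','chock'): print(n,[(np.round(d['position'],4),d['score']) for d in arm.pinpoint('wrist',n)])
print(arm.get_state()['gripper_force'])
```

```text
N 2 dx dy dz twist [-0.0003 -0.0006  0.0385  0.0003] from [0.5535 0.0647 0.192 ] yaw 3.0202 q [ 0.47  0.25 -0.38 -0.   -0.93 -2.16] F [-1.4  0.1 -3.2] w 0.022 t 7.93
board_face [(array([ 0.5425, -0.0449,  0.0353]), 0.93)]
chock_bar [(array([0.5539, 0.0656, 0.1596]), 0.95)]
chock_seat []
chock []
29.999218583106995
```

Emit:
{"method": "move_arm", "body": {"increments": [{"jaw": -1, "dx": -0.001, "dy": -0.001, "dz": 0.035, "twist": 0}, {"jaw": -1, "dx": 0, "dy": 0, "dz": 0.03, "twist": 0}, {"jaw": -1, "dx": 0, "dy": 0, "dz": 0.01, "twist": 0}, {"jaw": -1, "dx": 0, "dy": 0, "dz": 0.003, "twist": 0}, {"jaw": -1, "dx": 0, "dy": 0, "dz": 0.003, "twist": 0}, {"jaw": -1, "dx": 0, "dy": 0, "dz": 0, "twist": 0}]}}

```text
t: 8.68
eef_pos: [0.5556, 0.0636, 0.1127]
ee_rot: [3.141, 0.001, 3.02]
force: [-0.3, 0.3, -3.0]
width: 0.0218
gripper_force: 30.0
```

Emit:
{"method": "move_arm", "body": {"increments": [{"jaw": -1, "dx": 0.001, "dy": 0, "dz": 0.002, "twist": 0}, {"jaw": -1, "dx": 0, "dy": 0, "dz": 0.002, "twist": 0}, {"jaw": -1, "dx": 0, "dy": 0, "dz": 0, "twist": 0}]}}

```text
t: 8.93
eef_pos: [0.5541, 0.0638, 0.1084]
ee_rot: [3.141, 0.001, 3.02]
force: [-0.3, -0.2, -3.1]
width: 0.022
gripper_force: 30.0
```

Emit:
{"method": "move_arm", "body": {"increments": [{"jaw": -1, "dx": 0, "dy": 0, "dz": 0.001, "twist": 0}, {"jaw": -1, "dx": 0, "dy": 0, "dz": 0.001, "twist": 0}, {"jaw": -1, "dx": 0, "dy": 0, "dz": 0, "twist": 0}]}}

```text
t: 9.18
eef_pos: [0.5543, 0.064, 0.1069]
ee_rot: [3.141, 0.001, 3.02]
force: [-3.1, 2.2, 7.4]
width: 0.0219
gripper_force: 30.1
```

Emit:
{"method": "move_arm", "body": {"increments": [{"jaw": -0.48, "dx": 0, "dy": 0, "dz": 0, "twist": 0}, {"jaw": -0.44, "dx": 0, "dy": 0, "dz": 0, "twist": 0}, {"jaw": -0.4, "dx": 0, "dy": 0, "dz": 0, "twist": 0}, {"jaw": -0.36, "dx": 0, "dy": 0, "dz": 0, "twist": 0}, {"jaw": -0.3, "dx": 0, "dy": 0, "dz": 0, "twist": 0}, {"jaw": -0.2, "dx": 0, "dy": 0, "dz": 0, "twist": 0}, {"jaw": 0, "dx": 0, "dy": 0, "dz": 0, "twist": 0}, {"jaw": 0.1, "dx": 0, "dy": 0, "dz": 0, "twist": 0}, {"jaw": 0.1, "dx": 0, "dy": 0, "dz": 0, "twist": 0}], "force": 5}}

```text
t: 9.93
eef_pos: [0.5538, 0.0635, 0.1059]
ee_rot: [-3.141, -0.0, 3.02]
force: [-0.1, -0.7, -0.1]
width: 0.0463
gripper_force: 0.0
```

Emit:
{"method": "move_arm", "body": {"increments": [{"jaw": 0.1, "dx": 0, "dy": 0, "dz": -0.03, "twist": 0}, {"jaw": 0.1, "dx": 0, "dy": 0, "dz": -0.04, "twist": 0}, {"jaw": 0.1, "dx": 0, "dy": 0, "dz": -0.04, "twist": 0}, {"jaw": 1, "dx": 0, "dy": -0.03, "dz": -0.025, "twist": 0}, {"jaw": 1, "dx": 0, "dy": -0.03, "dz": -0.025, "twist": 0}, {"jaw": 1, "dx": 0, "dy": 0, "dz": 0, "twist": 0}, {"jaw": 1, "dx": 0, "dy": 0, "dz": 0, "twist": 0}]}}

```text
t: 10.52
eef_pos: [0.5469, 0.003, 0.2678]
ee_rot: [3.14, 0.003, 3.018]
force: [0.8, -0.6, -0.9]
width: 0.0691
gripper_force: 0.0
```

```bash
cat >> fit.py <<'E'
# things lying on the board: local -> board-tilted
def fitb(n,p0,masks,cx=.5405,cy=-.0455,up=-1.693):
    """p=(face x,face y,yaw in face); x uphill"""
    Ry=R.from_euler('zy',[0,0]).as_matrix()
    B=R.from_euler('z',up).as_matrix()@R.from_euler('y',-np.radians(8)).as_matrix();o=np.array([cx,cy,.037])
    cal={c:arm.camera_info(c) for c in masks}
    def cost(p):
        t=0
        for c,m in masks.items():
            i=cal[c];K=np.array(i['K']);T=np.array(i['extrinsics']);im=np.zeros((1600,2560),np.uint8)
            for P in M[n]:
                W=(P@R.from_euler('z',p[2]).as_matrix().T+[p[0],p[1],0])@B.T+o
                q=(W-T[:3,3])@T[:3,:3];s=q[:,:2]/q[:,2:];s=s*(1+i['k1']*(s**2).sum(1,keepdims=True));u=s@K[:2,:2].T+K[:2,2]
                cv2.fillConvexPoly(im,np.round((cv2.convexHull(u.astype(np.float32))+.5)*64-8).astype(np.int32),255,shift=4)
            t+=np.abs(cv2.resize(im,(640,400),interpolation=cv2.INTER_AREA)/255.-m).sum()/m.sum()
        return t
    p0=np.array(p0,float)
    for it in range(2):
        r=minimize(cost,p0,method='Nelder-Mead',options=dict(initial_simplex=np.array([p0,p0+[.012,0,.04],p0+[0,.012,-.04],p0+[-.008,-.008,.08]]),xatol=2e-4,fatol=1e-4,maxiter=120));p0=r.x
    return r.x,r.fun/len(masks)
E
python3 - <<'E'
from plan import *
from fit import *
save('wrist','w4')
m=arm.silhouettes('wrist','chock');b=arm.silhouettes('wrist','drain_board')
for d in m: print(d['score'],d['pixels'].sum(),[ (a.min(),a.max()) for a in np.nonzero(d['pixels'])])
if m: print(*fitb('chock',(-.075,0,0),{'wrist':m[0]['pixels'].astype(float)}))
for n in('board_face','chock_bar','chock_seat','chock'): print(n,[(np.round(d['position'],4),round(d['score'],2)) for d in arm.pinpoint('wrist',n)])
plan([.5,.3,.25],-.3)
E
```

```text
0.83 7427 [(np.int64(120), np.int64(241)), (np.int64(298), np.int64(393))]
[-0.0757 -0.0042  0.0066] 0.07601887126198265
board_face [(array([ 0.5413, -0.0462,  0.0372]), 0.61)]
chock_bar [(array([0.5544, 0.0688, 0.0656]), 0.74)]
chock_seat [(array([0.4585, 0.2594, 0.0005]), 0.46)]
chock []
N 25 dx dy dz twist [-0.0162  0.0073  0.0006 -0.1185] from [0.5464 0.0046 0.2649] yaw 3.0204 q [ 0.37  0.17 -0.31 -0.   -1.09 -2.06] F [ 0.2 -0.3 -0.5] w 0.0875 t 10.87
```

View pics/w4.png

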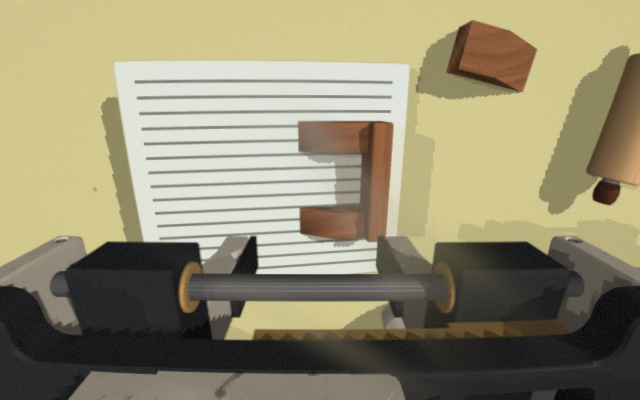

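The chock sits flat on the board at (300–390,120–240), 76 mm below the middle, square to the slope. The next job is the pin.

Run:
```python
from plan import *
plan([.5212,.3745,.20],2.845)
```

```text
N 10 dx dy dz twist [0.0098 0.0358 0.0065 0.0175] from [0.5464 0.0046 0.2649] yaw 3.0204 q [ 0.37  0.17 -0.31 -0.   -1.09 -2.06] F [ 0.2 -0.3 -0.5] w 0.0875 t 10.87
```

Emit:
{"method": "move_arm", "body": {"increments": [{"jaw": 1, "dx": 0.0098, "dy": 0.0358, "dz": 0.0065, "twist": 0.0175}, {"jaw": 1, "dx": 0.0098, "dy": 0.0358, "dz": 0.0065, "twist": 0.0175}, {"jaw": 1, "dx": 0.0098, "dy": 0.0358, "dz": 0.0065, "twist": 0.0175}, {"jaw": 1, "dx": 0.0098, "dy": 0.0358, "dz": 0.0065, "twist": 0.0175}, {"jaw": 1, "dx": 0.0098, "dy": 0.0358, "dz": 0.0065, "twist": 0.0175}, {"jaw": 1, "dx": 0.0098, "dy": 0.0358, "dz": 0.0065, "twist": 0.0175}, {"jaw": 1, "dx": 0.0098, "dy": 0.0358, "dz": 0.0065, "twist": 0.0175}, {"jaw": 1, "dx": 0.0098, "dy": 0.0358, "dz": 0.0065, "twist": 0.0175}, {"jaw": 1, "dx": 0.0098, "dy": 0.0358, "dz": 0.0065, "twist": 0.0175}, {"jaw": 1, "dx": 0.0098, "dy": 0.0358, "dz": 0.0065, "twist": 0.0175}, {"jaw": 1, "dx": 0, "dy": 0, "dz": 0, "twist": 0}, {"jaw": 1, "dx": 0, "dy": 0, "dz": 0, "twist": 0}]}}

```text
t: 11.87
eef_pos: [0.5211, 0.376, 0.1989]
ee_rot: [-3.139, -0.001, 2.848]
force: [0.2, -1.4, 0.4]
width: 0.0876
gripper_force: 0.0
```

Run:
```python
from plan import *
plan([.5212,.3745,.081],2.845)
save('wrist','w5')
print([(np.round(d['position'],4),round(d['score'],2)) for d in arm.pinpoint('wrist','rolling_pin')])
```

```text
N 3 dx dy dz twist [-0.0002 -0.0005  0.0393  0.0009] from [0.5211 0.376  0.1989] yaw 2.8477 q [ 0.93  0.38 -0.18 -0.   -1.01 -2.79] F [ 0.2 -1.4  0.4] w 0.0876 t 11.87
[(array([0.5202, 0.3755, 0.039 ]), 0.94)]
```

View pics/w5.png

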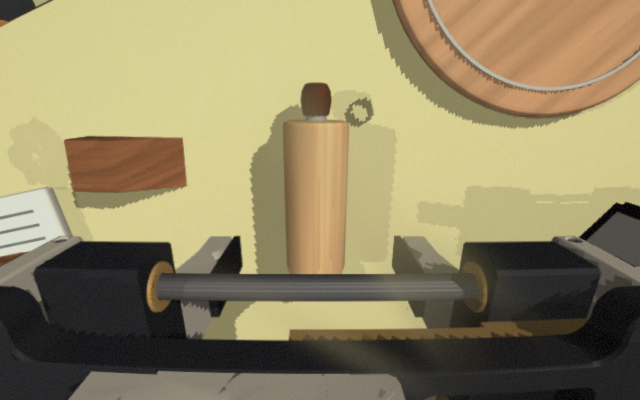

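The pin lies between the fingers and lined up with them; the small ring at (360,112) is clear of both. Going down to grip.

Emit:
{"method": "move_arm", "body": {"increments": [{"jaw": 1, "dx": 0, "dy": -0.001, "dz": 0.035, "twist": 0}, {"jaw": 1, "dx": 0, "dy": 0, "dz": 0.035, "twist": 0}, {"jaw": 1, "dx": 0, "dy": 0, "dz": 0.033, "twist": 0}, {"jaw": 1, "dx": 0, "dy": 0, "dz": 0.015, "twist": 0}, {"jaw": 1, "dx": 0, "dy": 0, "dz": 0, "twist": 0}, {"jaw": -1, "dx": 0, "dy": 0, "dz": 0, "twist": 0}, {"jaw": -1, "dx": 0, "dy": 0, "dz": 0, "twist": 0}, {"jaw": -1, "dx": 0, "dy": 0, "dz": 0, "twist": 0}, {"jaw": -1, "dx": 0, "dy": 0, "dz": 0, "twist": 0}, {"jaw": -1, "dx": 0, "dy": 0, "dz": 0, "twist": 0}, {"jaw": -1, "dx": 0, "dy": 0, "dz": 0, "twist": 0}, {"jaw": -1, "dx": 0, "dy": 0, "dz": 0, "twist": 0}], "force": 35}}

```text
t: 12.97
eef_pos: [0.5221, 0.3737, 0.0841]
ee_rot: [3.14, 0.001, 2.845]
force: [-0.9, 1.1, 6.6]
width: 0.0553
gripper_force: 35.0
```

Emit:
{"method": "move_arm", "body": {"increments": [{"jaw": -1, "dx": 0, "dy": 0, "dz": 0, "twist": 0}, {"jaw": -1, "dx": 0, "dy": 0, "dz": -0.025, "twist": 0}, {"jaw": -1, "dx": 0, "dy": 0, "dz": -0.03, "twist": 0}, {"jaw": -1, "dx": 0, "dy": 0, "dz": -0.035, "twist": 0}, {"jaw": -1, "dx": 0, "dy": 0, "dz": -0.03, "twist": 0}, {"jaw": -1, "dx": 0, "dy": 0, "dz": 0, "twist": 0}]}}

```text
t: 13.47
eef_pos: [0.5236, 0.3748, 0.2094]
ee_rot: [3.134, 0.005, 2.846]
force: [1.2, 1.2, -2.7]
width: 0.0553
gripper_force: 35.0
```

Run:
```python
from plan import *
print(arm.get_state()['gripper_force'])
plan([.5415,-.026,.19],3.0195)
```

```text
34.99946057796478
N 11 dx dy dz twist [-0.0094 -0.0353  0.0018 -0.0158] from [0.5236 0.3748 0.2094] yaw 2.8456 q [ 0.92  0.36 -0.18  0.   -1.02 -2.79] F [ 1.2  1.2 -2.7] w 0.0553 t 13.47
```

Emit:
{"method": "move_arm", "body": {"increments": [{"jaw": -1, "dx": -0.0094, "dy": -0.0353, "dz": 0.0018, "twist": -0.0158}, {"jaw": -1, "dx": -0.0094, "dy": -0.0353, "dz": 0.0018, "twist": -0.0158}, {"jaw": -1, "dx": -0.0094, "dy": -0.0353, "dz": 0.0018, "twist": -0.0158}, {"jaw": -1, "dx": -0.0094, "dy": -0.0353, "dz": 0.0018, "twist": -0.0158}, {"jaw": -1, "dx": -0.0094, "dy": -0.0353, "dz": 0.0018, "twist": -0.0158}, {"jaw": -1, "dx": -0.0094, "dy": -0.0353, "dz": 0.0018, "twist": -0.0158}, {"jaw": -1, "dx": -0.0094, "dy": -0.0353, "dz": 0.0018, "twist": -0.0158}, {"jaw": -1, "dx": -0.0094, "dy": -0.0353, "dz": 0.0018, "twist": -0.0158}, {"jaw": -1, "dx": -0.0094, "dy": -0.0353, "dz": 0.0018, "twist": -0.0158}, {"jaw": -1, "dx": -0.0094, "dy": -0.0353, "dz": 0.0018, "twist": -0.0158}, {"jaw": -1, "dx": -0.0094, "dy": -0.0353, "dz": 0.0018, "twist": -0.0158}, {"jaw": -1, "dx": 0, "dy": 0, "dz": 0, "twist": 0}]}}

```text
t: 14.47
eef_pos: [0.5372, -0.033, 0.1815]
ee_rot: [-3.14, -0.003, 3.015]
force: [-0.4, 0.8, -4.1]
width: 0.0552
gripper_force: 35.0
```

Emit:
{"method": "move_arm", "body": {"increments": [{"jaw": -1, "dx": 0, "dy": 0, "dz": 0.02, "twist": 0}, {"jaw": -1, "dx": 0, "dy": 0, "dz": 0.02, "twist": 0}, {"jaw": -1, "dx": 0, "dy": 0, "dz": 0.01, "twist": 0}, {"jaw": -1, "dx": 0, "dy": 0, "dz": 0, "twist": 0}, {"jaw": -1, "dx": 0, "dy": 0, "dz": 0, "twist": 0}, {"jaw": -1, "dx": 0, "dy": 0, "dz": 0, "twist": 0}]}}

```text
t: 14.97
eef_pos: [0.5391, -0.0276, 0.1337]
ee_rot: [-3.142, 0.001, 3.019]
force: [-0.4, 0.3, -4.4]
width: 0.055
gripper_force: 35.0
```

Run:
```python
from plan import *
arm.grab_frame('wrist')
print([(n,np.round(d['position'],4),round(d['score'],2)) for n in ('rolling_pin','chock_bar','chock_seat') for d in arm.pinpoint('wrist',n)])
plan([.541,-.026,.121],3.0195)
```

```text
[('rolling_pin', array([ 0.5333, -0.0243,  0.0845]), 0.72), ('chock_bar', array([0.5566, 0.0712, 0.0657]), 0.71), ('chock_bar', array([ 0.5361, -0.0221,  0.0834]), 0.22)]
N 1 dx dy dz twist [-0.0017  0.0018  0.0129 -0.0007] from [ 0.5391 -0.0276  0.1339] yaw 3.0188 q [ 0.31  0.3  -0.49  0.   -0.78 -2.01] F [-0.7 -1.1 -3.8] w 0.0552 t 15.17
```

Emit:
{"method": "move_arm", "body": {"increments": [{"jaw": -1, "dx": -0.0017, "dy": 0.001, "dz": 0.008, "twist": 0}, {"jaw": -1, "dx": 0, "dy": 0, "dz": 0.004, "twist": 0}, {"jaw": -1, "dx": 0, "dy": 0, "dz": 0, "twist": 0}, {"jaw": -1, "dx": 0, "dy": 0, "dz": 0, "twist": 0}]}}

```text
t: 15.5
eef_pos: [0.5401, -0.0272, 0.1205]
ee_rot: [-3.141, -0.001, 3.018]
force: [-0.5, -0.5, -4.7]
width: 0.0553
gripper_force: 35.0
```

Emit:
{"method": "move_arm", "body": {"increments": [{"jaw": -1, "dx": 0, "dy": 0, "dz": 0.0015, "twist": 0}, {"jaw": -1, "dx": 0, "dy": 0, "dz": 0.001, "twist": 0}, {"jaw": -1, "dx": 0, "dy": 0, "dz": 0, "twist": 0}]}}

```text
t: 15.75
eef_pos: [0.5405, -0.0271, 0.1188]
ee_rot: [-3.142, 0.0, 3.019]
force: [-0.3, -0.2, -2.8]
width: 0.0549
gripper_force: 35.0
```

Emit:
{"method": "move_arm", "body": {"increments": [{"jaw": -1, "dx": 0, "dy": 0.001, "dz": 0.0001, "twist": 0}, {"jaw": -1, "dx": 0, "dy": 0.001, "dz": 0.0001, "twist": 0}, {"jaw": -1, "dx": 0, "dy": 0.001, "dz": 0.0001, "twist": 0}, {"jaw": -1, "dx": 0, "dy": 0, "dz": 0, "twist": 0}]}}

```text
t: 16.08
eef_pos: [0.5409, -0.024, 0.1183]
ee_rot: [3.142, 0.0, 3.018]
force: [-0.2, 0.1, -2.3]
width: 0.0552
gripper_force: 35.0
```

Emit:
{"method": "move_arm", "body": {"increments": [{"jaw": -1, "dx": 0, "dy": 0.001, "dz": 0.0001, "twist": 0}, {"jaw": -1, "dx": 0, "dy": 0, "dz": 0, "twist": 0}]}}

```text
t: 16.25
eef_pos: [0.541, -0.0231, 0.1182]
ee_rot: [-3.142, 0.0, 3.018]
force: [-0.6, -0.6, -2.1]
width: 0.0554
gripper_force: 35.0
```

Emit:
{"method": "move_arm", "body": {"increments": [{"jaw": -1, "dx": 0, "dy": 0.001, "dz": 0.0001, "twist": 0}, {"jaw": -1, "dx": 0, "dy": 0, "dz": 0, "twist": 0}]}}

```text
t: 16.42
eef_pos: [0.5411, -0.022, 0.118]
ee_rot: [3.142, 0.0, 3.018]
force: [0.0, 0.7, -3.3]
width: 0.0551
gripper_force: 35.0
```

Emit:
{"method": "move_arm", "body": {"increments": [{"jaw": -1, "dx": 0, "dy": 0.001, "dz": 0.0001, "twist": 0}, {"jaw": -1, "dx": 0, "dy": 0, "dz": 0, "twist": 0}]}}

```text
t: 16.58
eef_pos: [0.5411, -0.0213, 0.118]
ee_rot: [-3.141, -0.0, 3.018]
force: [0.1, -2.3, -1.8]
width: 0.0553
gripper_force: 35.0
```

Emit:
{"method": "move_arm", "body": {"increments": [{"jaw": -1, "dx": 0, "dy": 0.001, "dz": 0.0001, "twist": 0}, {"jaw": -1, "dx": 0, "dy": 0, "dz": 0, "twist": 0}]}}

```text
t: 16.75
eef_pos: [0.5412, -0.0203, 0.1178]
ee_rot: [-3.141, -0.0, 3.018]
force: [-0.7, -3.5, -1.7]
width: 0.0556
gripper_force: 35.0
```

Emit:
{"method": "move_arm", "body": {"increments": [{"jaw": -1, "dx": 0, "dy": 0.001, "dz": 0.0001, "twist": 0}, {"jaw": -1, "dx": 0, "dy": 0, "dz": 0, "twist": 0}]}}

```text
t: 16.92
eef_pos: [0.5413, -0.0192, 0.1177]
ee_rot: [-3.141, -0.0, 3.018]
force: [-0.7, -2.8, -1.7]
width: 0.0553
gripper_force: 35.0
```

Emit:
{"method": "move_arm", "body": {"increments": [{"jaw": 0.27, "dx": 0, "dy": 0, "dz": 0.0005, "twist": 0}, {"jaw": 0.29, "dx": 0, "dy": 0, "dz": 0, "twist": 0}, {"jaw": 0.32, "dx": 0, "dy": 0, "dz": 0, "twist": 0}, {"jaw": 0.36, "dx": 0, "dy": 0, "dz": 0, "twist": 0}, {"jaw": 0.4, "dx": 0, "dy": 0, "dz": 0, "twist": 0}, {"jaw": 0.4, "dx": 0, "dy": 0, "dz": 0, "twist": 0}, {"jaw": 0.4, "dx": 0, "dy": 0, "dz": 0, "twist": 0}], "force": 5}}

```text
t: 17.5
eef_pos: [0.5417, -0.019, 0.1173]
ee_rot: [3.141, 0.0, 3.019]
force: [0.5, -0.1, 0.1]
width: 0.0612
gripper_force: 0.0
```

Run:
```python
from plan import *
for c in('top','scene'):
    arm.grab_frame(c); print(c,[(n,np.round(d['position'],4),round(d['score'],2)) for n in ('rolling_pin','chock_seat') for d in arm.pinpoint(c,n)])
```

```text
top [('rolling_pin', array([ 0.5415, -0.0198,  0.0627]), 0.55)]
scene [('rolling_pin', array([ 0.5429, -0.0195,  0.062 ]), 0.76)]
```

Emit:
{"method": "move_arm", "body": {"increments": [{"jaw": 1, "dx": 0, "dy": 0, "dz": 0, "twist": 0}, {"jaw": 1, "dx": 0, "dy": 0, "dz": 0, "twist": 0}, {"jaw": 1, "dx": 0, "dy": 0, "dz": 0, "twist": 0}, {"jaw": 1, "dx": 0, "dy": 0, "dz": 0, "twist": 0}, {"jaw": 1, "dx": 0, "dy": 0, "dz": -0.015, "twist": 0}, {"jaw": 1, "dx": 0, "dy": 0, "dz": -0.03, "twist": 0}, {"jaw": 1, "dx": 0, "dy": 0, "dz": -0.035, "twist": 0}, {"jaw": 1, "dx": 0, "dy": 0, "dz": -0.035, "twist": 0}, {"jaw": 1, "dx": 0, "dy": 0, "dz": 0, "twist": 0}]}}

```text
t: 18.55
eef_pos: [0.5445, -0.0189, 0.2395]
ee_rot: [3.139, 0.01, 3.02]
force: [1.9, -0.2, 0.9]
width: 0.0882
gripper_force: 0.0
```

Run:
```python
from plan import *
arm.grab_frame('top');print([(n,np.round(d['position'],4),round(d['score'],2)) for n in ('rolling_pin','chock_bar') for d in arm.pinpoint('top',n)])
plan([.4317,.1886,.20],-1.904,n=12)
```

```text
[('rolling_pin', array([ 0.5432, -0.0218,  0.0636]), 0.65), ('chock_bar', array([0.556 , 0.0681, 0.0547]), 0.89)]
N 12 dx dy dz twist [-0.0003  0.0212  0.0027 -0.1134] from [ 0.5413 -0.0191  0.2326] yaw 3.0181 q [ 0.33  0.19 -0.37 -0.   -1.01 -2.02] F [ 0.1  0.  -0.9] w 0.0874 t 18.7
```

Emit:
{"method": "move_arm", "body": {"increments": [{"jaw": 1, "dx": -0.0003, "dy": 0.0212, "dz": 0.0027, "twist": -0.1134}, {"jaw": 1, "dx": -0.0003, "dy": 0.0212, "dz": 0.0027, "twist": -0.1134}, {"jaw": 1, "dx": -0.0003, "dy": 0.0212, "dz": 0.0027, "twist": -0.1134}, {"jaw": 1, "dx": -0.0003, "dy": 0.0212, "dz": 0.0027, "twist": -0.1134}, {"jaw": 1, "dx": -0.0003, "dy": 0.0212, "dz": 0.0027, "twist": -0.1134}, {"jaw": 1, "dx": -0.0003, "dy": 0.0212, "dz": 0.0027, "twist": -0.1134}, {"jaw": 1, "dx": -0.0003, "dy": 0.0212, "dz": 0.0027, "twist": -0.1134}, {"jaw": 1, "dx": -0.0003, "dy": 0.0212, "dz": 0.0027, "twist": -0.1134}, {"jaw": 1, "dx": -0.0003, "dy": 0.0212, "dz": 0.0027, "twist": -0.1134}, {"jaw": 1, "dx": -0.0003, "dy": 0.0212, "dz": 0.0027, "twist": -0.1134}, {"jaw": 1, "dx": -0.0003, "dy": 0.0212, "dz": 0.0027, "twist": -0.1134}, {"jaw": 1, "dx": -0.0003, "dy": 0.0212, "dz": 0.0027, "twist": -0.1134}]}}

```text
t: 19.7
eef_pos: [0.4302, 0.1891, 0.1983]
ee_rot: [3.14, -0.002, -1.898]
force: [-0.7, 0.1, 0.2]
width: 0.0878
gripper_force: 0.0
```

Emit:
{"method": "move_arm", "body": {"increments": [{"jaw": 1, "dx": 0, "dy": 0, "dz": 0, "twist": 0}, {"jaw": 1, "dx": 0, "dy": 0, "dz": 0, "twist": 0}, {"jaw": 1, "dx": 0, "dy": 0, "dz": 0, "twist": 0}]}}

```text
t: 19.95
eef_pos: [0.4314, 0.1887, 0.1993]
ee_rot: [3.141, -0.001, -1.905]
force: [0.4, 0.5, 0.4]
width: 0.0878
gripper_force: 0.0
```

Run:
```python
from plan import *
from fit import *
save('wrist','w6')
for d in arm.silhouettes('wrist','wedge')[:1]: print(d['score'],d['pixels'].sum(),*fit('wedge',(.4405,.2141,1.238),{'wrist':d['pixels'].astype(float)}))
print([(np.round(d['position'],4),round(d['score'],2)) for d in arm.pinpoint('wrist','wedge')])
plan([.4317,.1886,.077],-1.904)
```

```text
0.7 4433 [0.4409 0.2147 1.2438] 0.02947501581277672
[(array([ 0.442 ,  0.2109, -0.0008]), 0.94)]
N 4 dx dy dz twist [-0.      0.      0.0306 -0.0004] from [0.4319 0.1885 0.1996] yaw -1.9058 q [ 0.83  0.11 -0.55  0.   -0.91 -1.17] F [-0.4 -0.2 -0.3] w 0.0875 t 20.1
```

View pics/w6.png

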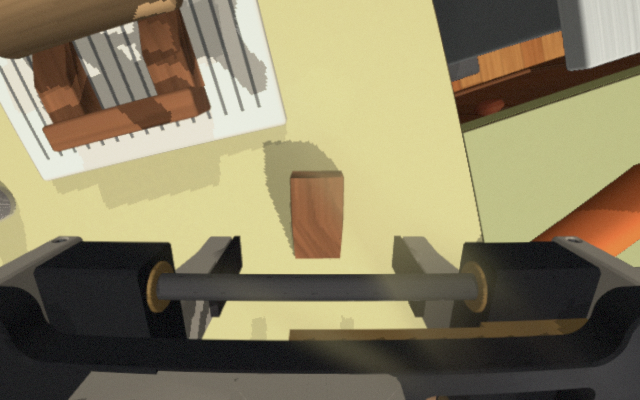

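The wedge at (317,215) is centred between the fingers, and the pin rests on both toes at the top left. I'll grip the wedge.

Emit:
{"method": "move_arm", "body": {"increments": [{"jaw": 1, "dx": 0, "dy": 0, "dz": 0.035, "twist": -0.006}, {"jaw": 1, "dx": 0, "dy": 0, "dz": 0.035, "twist": 0}, {"jaw": 1, "dx": 0, "dy": 0, "dz": 0.035, "twist": 0}, {"jaw": 1, "dx": 0, "dy": 0, "dz": 0.02, "twist": 0}, {"jaw": 1, "dx": 0, "dy": 0, "dz": 0, "twist": 0}, {"jaw": -1, "dx": 0, "dy": 0, "dz": 0, "twist": 0}, {"jaw": -1, "dx": 0, "dy": 0, "dz": 0, "twist": 0}, {"jaw": -1, "dx": 0, "dy": 0, "dz": 0, "twist": 0}, {"jaw": -1, "dx": 0, "dy": 0, "dz": 0, "twist": 0}, {"jaw": -1, "dx": 0, "dy": 0, "dz": 0, "twist": 0}, {"jaw": -1, "dx": 0, "dy": 0, "dz": 0, "twist": 0}, {"jaw": -1, "dx": 0, "dy": 0, "dz": 0, "twist": 0}], "force": 20}}

```text
t: 21.1
eef_pos: [0.4316, 0.1891, 0.0755]
ee_rot: [-3.141, 0.001, -1.898]
force: [-1.8, -0.0, 6.8]
width: 0.0478
gripper_force: 20.0
```

Emit:
{"method": "move_arm", "body": {"increments": [{"jaw": -1, "dx": 0, "dy": 0, "dz": 0, "twist": 0}, {"jaw": -1, "dx": 0, "dy": 0, "dz": 0, "twist": 0}, {"jaw": -1, "dx": 0, "dy": 0, "dz": 0, "twist": 0}]}}

```text
t: 21.35
eef_pos: [0.4316, 0.1892, 0.0755]
ee_rot: [-3.141, 0.001, -1.898]
force: [-1.6, 0.2, 6.8]
width: 0.0476
gripper_force: 20.0
```

Emit:
{"method": "move_arm", "body": {"increments": [{"jaw": -1, "dx": 0, "dy": 0, "dz": -0.03, "twist": 0}, {"jaw": -1, "dx": 0, "dy": 0, "dz": -0.035, "twist": 0}, {"jaw": -1, "dx": 0, "dy": 0, "dz": -0.035, "twist": 0}, {"jaw": -1, "dx": 0, "dy": 0, "dz": -0.035, "twist": 0}, {"jaw": -1, "dx": 0, "dy": 0, "dz": 0, "twist": 0}, {"jaw": -1, "dx": 0, "dy": 0, "dz": 0, "twist": 0}]}}

```text
t: 21.85
eef_pos: [0.4319, 0.1895, 0.2118]
ee_rot: [-3.14, 0.004, -1.898]
force: [0.2, -0.9, -2.4]
width: 0.0479
gripper_force: 20.0
```

Run:
```python
from plan import *
plan([.531,-.1212,.20],-1.693)
```

```text
N 9 dx dy dz twist [ 0.031  -0.0188  0.0013 -0.0228] from [0.4319 0.1895 0.2118] yaw -1.898 q [ 0.83  0.09 -0.54 -0.   -0.93 -1.16] F [ 0.2 -0.9 -2.4] w 0.0479 t 21.85
```

Emit:
{"method": "move_arm", "body": {"increments": [{"jaw": -1, "dx": 0.031, "dy": -0.0188, "dz": 0.0013, "twist": -0.0228}, {"jaw": -1, "dx": 0.031, "dy": -0.0188, "dz": 0.0013, "twist": -0.0228}, {"jaw": -1, "dx": 0.031, "dy": -0.0188, "dz": 0.0013, "twist": -0.0228}, {"jaw": -1, "dx": 0.031, "dy": -0.0188, "dz": 0.0013, "twist": -0.0228}, {"jaw": -1, "dx": 0.031, "dy": -0.0188, "dz": 0.0013, "twist": -0.0228}, {"jaw": -1, "dx": 0.031, "dy": -0.0188, "dz": 0.0013, "twist": -0.0228}, {"jaw": -1, "dx": 0.031, "dy": -0.0188, "dz": 0.0013, "twist": -0.0228}, {"jaw": -1, "dx": 0.031, "dy": -0.0188, "dz": 0.0013, "twist": -0.0228}, {"jaw": -1, "dx": 0.031, "dy": -0.0188, "dz": 0.0013, "twist": -0.0228}, {"jaw": -1, "dx": 0, "dy": 0, "dz": 0, "twist": 0}, {"jaw": -1, "dx": 0, "dy": 0, "dz": 0, "twist": 0}, {"jaw": -1, "dx": 0, "dy": 0, "dz": 0, "twist": 0}]}}

```text
t: 22.85
eef_pos: [0.5294, -0.1216, 0.1963]
ee_rot: [3.138, -0.0, -1.694]
force: [-0.2, 0.6, -2.2]
width: 0.0479
gripper_force: 20.0
```

Run:
```python
from plan import *
plan([.531,-.1212,.13],-1.693)
arm.grab_frame('wrist');print([(n,np.round(d['position'],4),round(d['score'],2)) for n in ('rolling_pin','chock_bar','wedge_tip') for d in arm.pinpoint('wrist',n)])
```

```text
N 2 dx dy dz twist [-0.0003 -0.0008  0.0332 -0.0007] from [ 0.5294 -0.1216  0.1963] yaw -1.6945 q [ 0.13  0.23 -0.41 -0.   -0.94 -0.26] F [-0.2  0.6 -2.2] w 0.0479 t 22.85
[('wedge_tip', array([ 0.541 , -0.0473,  0.1209]), 0.96)]
```

Emit:
{"method": "move_arm", "body": {"increments": [{"jaw": -1, "dx": 0, "dy": -0.001, "dz": 0.03, "twist": 0}, {"jaw": -1, "dx": 0, "dy": 0, "dz": 0.025, "twist": 0}, {"jaw": -1, "dx": 0, "dy": 0, "dz": 0.012, "twist": 0}, {"jaw": -1, "dx": 0, "dy": 0, "dz": 0, "twist": 0}, {"jaw": -1, "dx": 0, "dy": 0, "dz": 0, "twist": 0}], "force": 8}}

```text
t: 23.47
eef_pos: [0.5312, -0.1209, 0.1311]
ee_rot: [3.14, -0.0, -1.691]
force: [-0.2, 0.2, -1.5]
width: 0.0479
gripper_force: 8.0
```

Emit:
{"method": "move_arm", "body": {"increments": [{"jaw": -1, "dx": 0, "dy": 0, "dz": 0.002, "twist": 0}, {"jaw": -1, "dx": 0, "dy": 0, "dz": 0.002, "twist": 0}, {"jaw": -1, "dx": 0, "dy": 0, "dz": 0.002, "twist": 0}, {"jaw": -1, "dx": 0, "dy": 0, "dz": 0, "twist": 0}]}}

```text
t: 23.8
eef_pos: [0.5322, -0.1214, 0.1267]
ee_rot: [-3.139, 0.0, -1.692]
force: [-1.9, 0.5, 5.8]
width: 0.0478
gripper_force: 8.0
```

Emit:
{"method": "move_arm", "body": {"increments": [{"jaw": -1, "dx": 0, "dy": 0, "dz": 0.001, "twist": 0}, {"jaw": -1, "dx": 0, "dy": 0, "dz": 0.001, "twist": 0}, {"jaw": -1, "dx": 0, "dy": 0, "dz": 0.0005, "twist": 0}, {"jaw": -1, "dx": 0, "dy": 0, "dz": 0, "twist": 0}], "force": 4}}

```text
t: 24.13
eef_pos: [0.5322, -0.1214, 0.1242]
ee_rot: [-3.139, 0.0, -1.692]
force: [-1.8, -0.5, 4.9]
width: 0.0481
gripper_force: 4.0
```

Now I'll open slightly so it settles flat, check it, and regrip.

Emit:
{"method": "move_arm", "body": {"increments": [{"jaw": 0.12, "dx": 0, "dy": 0, "dz": 0, "twist": 0}, {"jaw": 0.15, "dx": 0, "dy": 0, "dz": 0, "twist": 0}, {"jaw": 0.2, "dx": 0, "dy": 0, "dz": 0, "twist": 0}, {"jaw": 0.2, "dx": 0, "dy": 0, "dz": 0, "twist": 0}]}}

```text
t: 24.47
eef_pos: [0.5316, -0.1215, 0.1228]
ee_rot: [-3.141, 0.0, -1.693]
force: [0.1, -0.5, -0.8]
width: 0.0527
gripper_force: 0.0
```

Run:
```python
from plan import *
plan([.531,-.1212,.13],-1.693)
save('wrist','w7');print([(n,np.round(d['position'],4),round(d['score'],2)) for n in ('rolling_pin','wedge_tip') for d in arm.pinpoint('wrist',n)])
```

```text
N 1 dx dy dz twist [-0.0002  0.0006 -0.0072  0.0003] from [ 0.5316 -0.1215  0.1228] yaw -1.6927 q [ 0.13  0.32 -0.49 -0.   -0.76 -0.26] F [ 0.1 -0.5 -0.8] w 0.0527 t 24.47
[('wedge_tip', array([ 0.7625, -0.1999, -0.0028]), 0.3)]
```

View pics/w7.png

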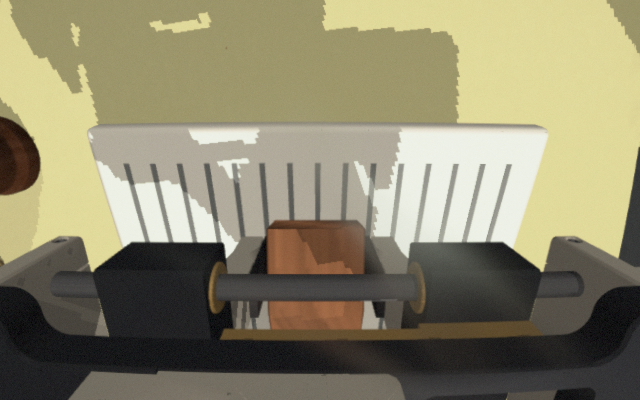

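Emit:
{"method": "move_arm", "body": {"increments": [{"jaw": -1, "dx": 0, "dy": 0, "dz": 0, "twist": 0}, {"jaw": -1, "dx": 0, "dy": 0, "dz": 0, "twist": 0}, {"jaw": -1, "dx": 0, "dy": 0, "dz": 0, "twist": 0}, {"jaw": -1, "dx": -0.003, "dy": 0, "dz": 0.0004, "twist": 0}, {"jaw": -1, "dx": -0.003, "dy": 0, "dz": 0.0004, "twist": 0}, {"jaw": -1, "dx": -0.002, "dy": 0, "dz": 0.0003, "twist": 0}, {"jaw": -1, "dx": 0, "dy": 0, "dz": 0, "twist": 0}], "force": 20}}

```text
t: 25.2
eef_pos: [0.5329, -0.1141, 0.1223]
ee_rot: [-3.141, -0.001, -1.692]
force: [-0.3, -5.7, 6.2]
width: 0.0477
gripper_force: 20.0
```

Emit:
{"method": "move_arm", "body": {"increments": [{"jaw": -1, "dx": -0.002, "dy": 0, "dz": 0.0003, "twist": 0}, {"jaw": -1, "dx": -0.002, "dy": 0, "dz": 0.0003, "twist": 0}, {"jaw": -1, "dx": 0, "dy": 0, "dz": 0, "twist": 0}]}}

```text
t: 25.45
eef_pos: [0.5334, -0.1104, 0.122]
ee_rot: [-3.141, -0.001, -1.692]
force: [-0.5, -5.8, 8.1]
width: 0.048
gripper_force: 20.0
```

Emit:
{"method": "move_arm", "body": {"increments": [{"jaw": -1, "dx": -0.0015, "dy": 0, "dz": 0.0002, "twist": 0}, {"jaw": -1, "dx": 0, "dy": 0, "dz": 0, "twist": 0}]}}

```text
t: 25.62
eef_pos: [0.5336, -0.109, 0.1219]
ee_rot: [-3.141, -0.001, -1.692]
force: [-1.5, -7.0, 8.5]
width: 0.0478
gripper_force: 20.0
```

Emit:
{"method": "move_arm", "body": {"increments": [{"jaw": -1, "dx": 0, "dy": 0, "dz": -0.0012, "twist": 0}, {"jaw": -1, "dx": 0, "dy": 0, "dz": 0, "twist": 0}]}}

```text
t: 25.78
eef_pos: [0.5335, -0.1084, 0.1225]
ee_rot: [-3.141, -0.0, -1.693]
force: [0.3, -4.3, 2.6]
width: 0.048
gripper_force: 20.0
```

Emit:
{"method": "move_arm", "body": {"increments": [{"jaw": -1, "dx": -0.0015, "dy": 0, "dz": 0.0002, "twist": 0}, {"jaw": -1, "dx": 0, "dy": 0, "dz": 0, "twist": 0}]}}

```text
t: 25.95
eef_pos: [0.5336, -0.1067, 0.122]
ee_rot: [-3.141, -0.0, -1.693]
force: [1.0, -4.8, 3.4]
width: 0.0477
gripper_force: 20.0
```

Emit:
{"method": "move_arm", "body": {"increments": [{"jaw": -1, "dx": -0.0015, "dy": 0, "dz": 0.0002, "twist": 0}, {"jaw": -1, "dx": 0, "dy": 0, "dz": 0, "twist": 0}]}}

```text
t: 26.12
eef_pos: [0.5338, -0.1052, 0.1218]
ee_rot: [-3.141, -0.0, -1.693]
force: [0.0, -4.5, 4.6]
width: 0.0478
gripper_force: 20.0
```

Emit:
{"method": "move_arm", "body": {"increments": [{"jaw": -1, "dx": 0, "dy": 0, "dz": -0.0005, "twist": 0}, {"jaw": -1, "dx": -0.001, "dy": 0, "dz": 0.0001, "twist": 0}, {"jaw": -1, "dx": 0, "dy": 0, "dz": 0, "twist": 0}]}}

```text
t: 26.37
eef_pos: [0.5339, -0.104, 0.122]
ee_rot: [-3.141, 0.0, -1.693]
force: [2.0, -4.4, 3.0]
width: 0.0477
gripper_force: 20.0
```

Emit:
{"method": "move_arm", "body": {"increments": [{"jaw": -1, "dx": -0.001, "dy": 0, "dz": 0.0001, "twist": 0}, {"jaw": -1, "dx": 0, "dy": 0, "dz": 0, "twist": 0}]}}

```text
t: 26.53
eef_pos: [0.534, -0.103, 0.1219]
ee_rot: [-3.141, 0.0, -1.693]
force: [2.3, -3.7, 1.5]
width: 0.048
gripper_force: 20.0
```

Emit:
{"method": "move_arm", "body": {"increments": [{"jaw": -1, "dx": -0.001, "dy": 0, "dz": 0.0001, "twist": 0}, {"jaw": -1, "dx": 0, "dy": 0, "dz": 0, "twist": 0}]}}

```text
t: 26.7
eef_pos: [0.534, -0.102, 0.1218]
ee_rot: [-3.141, 0.0, -1.693]
force: [2.7, -3.5, 2.2]
width: 0.0482
gripper_force: 20.0
```

Run:
```python
from plan import *
for c in('top','scene'):
    arm.grab_frame(c);print(c,[(n,np.round(d['position'],4),round(d['score'],2)) for n in ('rolling_pin','chock_bar') for d in arm.pinpoint(c,n)])
```

```text
top [('rolling_pin', array([0.1755, 0.3082, 0.0291]), 0.87), ('rolling_pin', array([ 0.5402, -0.0085,  0.0671]), 0.77), ('chock_bar', array([0.5522, 0.0689, 0.055 ]), 0.63)]
scene [('rolling_pin', array([ 0.5437, -0.011 ,  0.0704]), 0.67), ('chock_bar', array([0.5547, 0.0727, 0.0579]), 0.7)]
```

Run:
```python
from plan import *
from fit import *
f=arm.grab_frame('top');mt=arm.silhouettes('top','rolling_pin')
g=arm.grab_frame('scene');ms=arm.silhouettes('scene','rolling_pin')
a=cv2.resize(f[135:235,260:385],None,fx=4.8,fy=4.8,interpolation=cv2.INTER_CUBIC)
b=cv2.resize(g[175:235,275:410],(600,267),interpolation=cv2.INTER_CUBIC)
a=cv2.resize(a,(412,330))
im=np.zeros((600,600,3),np.uint8);im[:330,:412]=a;im[333:,:]=b
cv2.imwrite('pics/c1.png',im)
for c,mm in(('top',mt),('scene',ms)):
    for d in mm:
        ys,xs=np.nonzero(d['pixels']);print(c,round(d['score'],2),d['pixels'].sum(),xs.min(),xs.max(),ys.min(),ys.max())
print(proj('top',[.541,-.0195,.062]),proj('top',[.541,-.0097,.068]))
```

```text
top 0.87 473 191 209 268 306
top 0.59 556 298 317 174 213
scene 0.64 335 309 336 185 202
[312.1958 181.6168] [308.9973 181.1735]
```

View pics/c1.png

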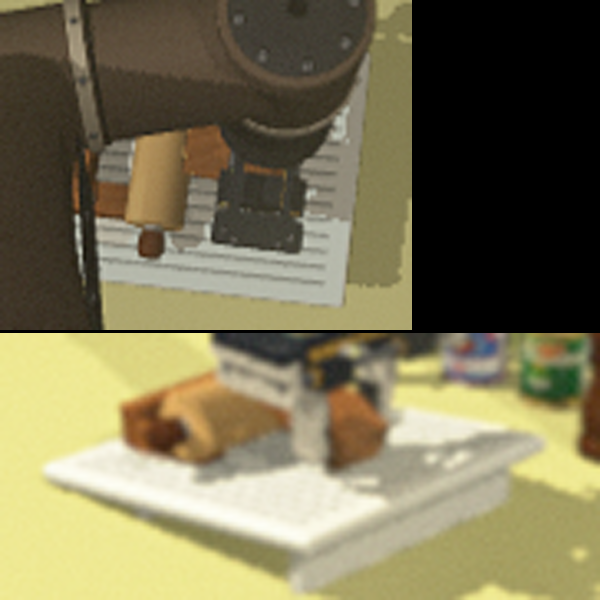

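The crop shows the pin still across both toes with the wedge in behind it. In the top view its near knob is at pixel (305.8,208.6). I'll compare that with where a seated pin's knob should appear.

Run:
```python
from plan import *
from fit import *
d=np.array([.9926,-.1217,0])
u=np.array([-.1217,-.9926])
for s in(-.0195,-.0225,-.03,-.035):  # face x of pin, lift
  for h in(0,.005):
    n=.028+h;c=np.array([.5405,-.0455])+u*(s*.99-n*.139);C=np.array([*c,.037+s*.139+n*.99])-d*.002
    print(s,h,C,'knob top',proj('top',C-d*.085),'roller end top',proj('top',C-d*.07),'scene knob',proj('scene',C-d*.1))
g=cv2.imread('pics/c1.png')
# roller columns in the top frame at row 200
f=arm.grab_frame('top')
for m in arm.silhouettes('top','rolling_pin'):
  p=m['pixels']
  if p[:,250:].sum()>100:
    for r in(190,195,200,205,208):
      xs=np.nonzero(p[r])[0]; print(r,xs.min(),xs.max(),xs.mean()+0)
```

```text
-0.0195 0 [ 0.5413 -0.0222  0.062 ] knob top [309.4505 208.2396] roller end top [310.0955 203.4754] scene knob [312.4153 200.6113]
-0.0195 0.005 [ 0.5414 -0.0215  0.067 ] knob top [309.1795 207.9685] roller end top [309.8278 203.1849] scene knob [312.2245 199.1565]
-0.0225 0 [ 0.5417 -0.0193  0.0616] knob top [308.4995 208.1379] roller end top [309.1462 203.376 ] scene knob [311.8288 200.4684]
-0.0225 0.005 [ 0.5418 -0.0186  0.0665] knob top [308.2247 207.8665] roller end top [308.8747 203.0852] scene knob [311.6377 199.0157]
-0.03 0 [ 0.5426 -0.0119  0.0605] knob top [306.1256 207.8841] roller end top [306.7767 203.1277] scene knob [310.3709 200.1131]
-0.03 0.005 [ 0.5427 -0.0112  0.0655] knob top [305.8411 207.6119] roller end top [306.4956 202.8362] scene knob [310.179  198.6658]
-0.035 0 [ 0.5432 -0.007   0.0599] knob top [304.5459 207.7151] roller end top [305.1999 202.9625] scene knob [309.4054 199.8777]
-0.035 0.005 [ 0.5433 -0.0063  0.0648] knob top [304.255  207.4424] roller end top [304.9123 202.6705] scene knob [309.2129 198.4341]
190 299 316 307.5
195 299 315 307.0
200 298 315 306.5
205 302 310 306.0
208 302 309 305.5
```

Emit:
{"method": "move_arm", "body": {"increments": [{"jaw": 0.12, "dx": 0, "dy": 0, "dz": 0, "twist": 0}, {"jaw": 0.15, "dx": 0, "dy": 0, "dz": 0, "twist": 0}, {"jaw": 0.25, "dx": 0, "dy": 0, "dz": 0, "twist": 0}, {"jaw": 0.5, "dx": 0, "dy": 0, "dz": 0, "twist": 0}, {"jaw": 0.5, "dx": 0, "dy": 0, "dz": 0, "twist": 0}, {"jaw": 0.5, "dx": 0, "dy": 0, "dz": -0.02, "twist": 0}, {"jaw": 0.5, "dx": 0, "dy": 0, "dz": -0.03, "twist": 0}, {"jaw": 0.5, "dx": 0.03, "dy": 0, "dz": -0.02, "twist": 0}, {"jaw": 0.5, "dx": 0.03, "dy": 0, "dz": -0.02, "twist": 0}, {"jaw": 0.5, "dx": 0.03, "dy": 0, "dz": -0.02, "twist": 0}, {"jaw": 0.5, "dx": 0, "dy": 0, "dz": 0, "twist": 0}, {"jaw": 0.5, "dx": 0, "dy": 0, "dz": 0, "twist": 0}]}}

```text
t: 28.3
eef_pos: [0.5229, -0.1927, 0.2328]
ee_rot: [-3.14, 0.0, -1.695]
force: [-0.2, 0.2, -0.4]
width: 0.0659
gripper_force: 0.0
```

Run:
```python
from plan import *
from fit import *
T={}
for c in('top','scene','wrist'):
    save(c,'d_'+c)
    print(c,[(n,np.round(d['position'],4),round(d['score'],2)) for n in ('rolling_pin','chock_bar','wedge','wedge_tip','pepper_mill','salt_shaker') for d in arm.pinpoint(c,n)])
    for n,g in {'wedge':(.034,0,np.pi),'rolling_pin':(-.028,0,np.pi/2),'chock':(-.078,0,0)}.items():
        for d in arm.silhouettes(c,n)[:2]: print(c,n,round(d['score'],2),d['pixels'].sum(),*fitb(n,g,{c:d['pixels'].astype(float)}))
plan([.534,-.102,.122],-1.693)
```

```text
top [('wedge', array([ 0.5363, -0.0723,  0.0652]), 0.88), ('wedge_tip', array([ 0.5407, -0.0296,  0.0852]), 0.74)]
top wedge 0.57 378 [0.043  0.006  3.0023] 0.33670505239132686
top rolling_pin 0.64 947 [-1.5144  1.0236 -6.7082] 1.0
scene [('rolling_pin', array([ 0.5432, -0.0231,  0.0646]), 0.79), ('chock_bar', array([0.5558, 0.072 , 0.0575]), 0.76), ('chock_bar', array([0.7612, 0.092 , 0.0026]), 0.69), ('wedge', array([ 0.5339, -0.072 ,  0.0641]), 0.64), ('wedge_tip', array([ 0.5396, -0.0335,  0.0837]), 0.56), ('pepper_mill', array([ 0.7588, -0.2003, -0.0029]), 0.62), ('salt_shaker', array([0.7592, 0.0883, 0.0041]), 0.5), ('salt_shaker', array([0.5484, 0.0314, 0.0278]), 0.45)]
scene wedge 0.61 374 [0.011  0.0368 2.6303] 0.41359966446471635
scene wedge 0.43 2140 [ 0.0732 -0.108   3.7975] 0.8255195162177021
scene rolling_pin 0.76 513 [-0.0265 -0.0014  1.6557] 0.394320223215992
scene rolling_pin 0.38 202 [-0.1183 -0.0134  2.2281] 1.262162686856921
scene chock 0.65 227 [-0.0904  0.0032 -0.0242] 1.6499611298263797
wrist [('wedge', array([ 0.5378, -0.0761,  0.0672]), 0.85), ('pepper_mill', array([ 0.7595, -0.1991, -0.0015]), 0.79)]
wrist wedge 0.74 1810 [0.0237 0.0004 3.1407] 0.9390315242118947
N 4 dx dy dz twist [-0.0226 -0.      0.0274  0.    ] from [ 0.5229 -0.1915  0.2317] yaw -1.6928 q [ 0.    0.21 -0.34  0.   -1.02 -0.12] F [-0.  -0.2  0.1] w 0.066 t 29.8
```

The wedge tip reads z≈0.085, so the tip is riding on the pin and the wedge isn't flat. I set it down too close. I'll regrip it, pull it back uphill and let it settle flat.

Emit:
{"method": "move_arm", "body": {"increments": [{"jaw": 0.6, "dx": -0.03, "dy": 0, "dz": 0.02, "twist": 0}, {"jaw": 0.6, "dx": -0.03, "dy": 0, "dz": 0.02, "twist": 0}, {"jaw": 0.6, "dx": -0.03, "dy": 0, "dz": 0.02, "twist": 0}, {"jaw": 0.6, "dx": 0, "dy": 0, "dz": 0.03, "twist": 0}, {"jaw": 0.6, "dx": 0, "dy": 0, "dz": 0.019, "twist": 0}, {"jaw": 0.6, "dx": 0, "dy": 0, "dz": 0, "twist": 0}, {"jaw": -1, "dx": 0, "dy": 0, "dz": 0, "twist": 0}, {"jaw": -1, "dx": 0, "dy": 0, "dz": 0, "twist": 0}, {"jaw": -1, "dx": 0, "dy": 0, "dz": 0, "twist": 0}, {"jaw": -1, "dx": 0, "dy": 0, "dz": 0, "twist": 0}, {"jaw": -1, "dx": 0, "dy": 0, "dz": 0, "twist": 0}, {"jaw": -1, "dx": 0, "dy": 0, "dz": 0, "twist": 0}], "force": 15}}

```text
t: 30.8
eef_pos: [0.5345, -0.1024, 0.1241]
ee_rot: [-3.139, 0.0, -1.693]
force: [-1.3, -0.8, 7.0]
width: 0.0479
gripper_force: 15.0
```

Emit:
{"method": "move_arm", "body": {"increments": [{"jaw": -1, "dx": 0.003, "dy": 0, "dz": -0.0015, "twist": 0}, {"jaw": -1, "dx": 0.005, "dy": 0, "dz": -0.0015, "twist": 0}, {"jaw": -1, "dx": 0.006, "dy": 0, "dz": -0.001, "twist": 0}, {"jaw": -1, "dx": 0.006, "dy": 0, "dz": -0.001, "twist": 0}, {"jaw": -1, "dx": 0.006, "dy": 0, "dz": -0.001, "twist": 0}, {"jaw": -1, "dx": 0.004, "dy": 0, "dz": -0.001, "twist": 0}, {"jaw": -1, "dx": 0, "dy": 0, "dz": 0, "twist": 0}]}}

```text
t: 31.38
eef_pos: [0.53, -0.1329, 0.1298]
ee_rot: [3.141, -0.0, -1.694]
force: [0.5, 0.7, -2.4]
width: 0.0476
gripper_force: 15.0
```

Run:
```python
from plan import *
for c in('top','scene'):
    arm.grab_frame(c)
    print(c,[(n,np.round(d['position'],4),round(d['score'],2)) for n in ('rolling_pin','wedge','wedge_tip') for d in arm.pinpoint(c,n)])
```

```text
top [('rolling_pin', array([ 0.5421, -0.0178,  0.0621]), 0.68), ('rolling_pin', array([0.177 , 0.3128, 0.0284]), 0.65), ('wedge', array([ 0.53  , -0.1054,  0.072 ]), 0.62), ('wedge_tip', array([ 0.5396, -0.0624,  0.0879]), 0.77)]
scene [('rolling_pin', array([ 0.5437, -0.0214,  0.0619]), 0.79), ('wedge', array([ 0.5307, -0.1022,  0.0707]), 0.46), ('wedge_tip', array([ 0.5375, -0.0621,  0.0942]), 0.64)]
```

Emit:
{"method": "move_arm", "body": {"increments": [{"jaw": 0.11, "dx": 0, "dy": 0, "dz": 0, "twist": 0}, {"jaw": 0.13, "dx": 0, "dy": 0, "dz": 0, "twist": 0}, {"jaw": 0.16, "dx": 0, "dy": 0, "dz": 0, "twist": 0}, {"jaw": 0.25, "dx": 0, "dy": 0, "dz": 0, "twist": 0}, {"jaw": 0.4, "dx": 0, "dy": 0, "dz": 0, "twist": 0}, {"jaw": 0.4, "dx": 0, "dy": 0, "dz": 0, "twist": 0}], "force": 4}}

```text
t: 32.28
eef_pos: [0.5303, -0.132, 0.1298]
ee_rot: [-3.141, 0.0, -1.693]
force: [0.6, 0.8, 0.6]
width: 0.0598
gripper_force: 0.0
```

Run:
```python
from plan import *
u=np.array([-.1217,-.9926])
for c in('top','scene'):
    arm.grab_frame(c)
    for n in ('rolling_pin','wedge','wedge_tip'):
      for d in arm.pinpoint(c,n):
        P=np.array(d['position']);s=(P[:2]-[.5405,-.0455])@u; print(c,n,P,round(d['score'],2),'above face(vert) mm',round(1e3*(P[2]-.037-s*.1405),1))
```

```text
top rolling_pin [ 0.5402 -0.0206  0.0615] 0.97 above face(vert) mm 28.0
top rolling_pin [0.1774 0.3094 0.03  ] 0.97 above face(vert) mm 36.3
top wedge [ 0.5351 -0.1015  0.0452] 0.49 above face(vert) mm 0.3
top wedge [0.5468 0.0315 0.0274] 0.25 above face(vert) mm 1.2
top wedge_tip [ 0.5416 -0.0531  0.0336] 0.62 above face(vert) mm -4.4
scene rolling_pin [ 0.5429 -0.02    0.063 ] 0.57 above face(vert) mm 29.6
scene wedge [ 0.5303 -0.0971  0.0433] 0.47 above face(vert) mm -1.1
scene wedge_tip [ 0.5355 -0.0528  0.0384] 0.49 above face(vert) mm 0.3
```

Emit:
{"method": "move_arm", "body": {"increments": [{"jaw": 0.6, "dx": 0, "dy": 0, "dz": -0.03, "twist": 0}, {"jaw": 0.6, "dx": 0, "dy": 0, "dz": -0.03, "twist": 0}, {"jaw": -1, "dx": 0.025, "dy": 0, "dz": -0.003, "twist": 0}, {"jaw": -1, "dx": 0.025, "dy": 0, "dz": -0.003, "twist": 0}, {"jaw": -1, "dx": 0, "dy": 0, "dz": 0, "twist": 0}, {"jaw": -1, "dx": 0, "dy": 0, "dz": 0, "twist": 0}, {"jaw": -1, "dx": 0, "dy": 0, "dz": 0, "twist": 0}, {"jaw": -1, "dx": 0, "dy": 0, "dz": 0, "twist": 0}, {"jaw": -1, "dx": 0, "dy": 0, "dz": 0, "twist": 0}, {"jaw": -1, "dx": 0, "dy": 0, "dz": 0, "twist": 0}, {"jaw": -1, "dx": 0, "dy": 0, "dz": 0, "twist": 0}, {"jaw": -1, "dx": 0, "dy": 0, "dz": 0, "twist": 0}], "force": 10}}

```text
t: 33.68
eef_pos: [0.5242, -0.1813, 0.1957]
ee_rot: [3.141, -0.0, -1.692]
force: [-0.8, -0.3, 0.0]
width: 0.0091
gripper_force: 0.0
```

Run:
```python
from plan import *
from fit import *
arm.grab_frame('wrist')
print([(n,np.round(d['position'],4),round(d['score'],2)) for n in ('wedge','wedge_tip') for d in arm.pinpoint('wrist',n)])
arm.grab_frame('top')
for d in arm.silhouettes('top','wedge')[:1]: print(d['pixels'].sum(),*fitb('wedge',(.054,0,np.pi),{'top':d['pixels'].astype(float)}))
plan([.5275,-.184,.132],-1.693)
```

```text
[('wedge', array([ 0.5323, -0.0996,  0.0432]), 0.69), ('wedge_tip', array([ 0.5414, -0.054 ,  0.0389]), 0.72)]
471 [0.0561 0.0004 3.1463] 0.08607468465093043
N 2 dx dy dz twist [ 0.001  -0.0018  0.0319  0.0001] from [ 0.5242 -0.1816  0.1958] yaw -1.6928 q [ 0.02  0.25 -0.39  0.   -0.94 -0.14] F [ 0.4  0.5 -0.1] w 0.001 t 33.93
```

Emit:
{"method": "move_arm", "body": {"increments": [{"jaw": -1, "dx": 0.001, "dy": -0.0018, "dz": 0.03, "twist": 0}, {"jaw": -1, "dx": 0.001, "dy": -0.0018, "dz": 0.025, "twist": 0}, {"jaw": -1, "dx": 0, "dy": 0, "dz": 0.008, "twist": 0}, {"jaw": -1, "dx": 0, "dy": 0, "dz": 0, "twist": 0}, {"jaw": -1, "dx": -0.008, "dy": 0, "dz": 0.0011, "twist": 0}, {"jaw": -1, "dx": -0.006, "dy": 0, "dz": 0.0008, "twist": 0}, {"jaw": -1, "dx": -0.004, "dy": 0, "dz": 0.0006, "twist": 0}, {"jaw": -1, "dx": 0, "dy": 0, "dz": 0, "twist": 0}]}}

```text
t: 34.6
eef_pos: [0.5304, -0.1651, 0.1314]
ee_rot: [-3.14, 0.0, -1.692]
force: [-1.5, 0.6, 0.6]
width: 0.0005
gripper_force: 0.0
```

Emit:
{"method": "move_arm", "body": {"increments": [{"jaw": -1, "dx": -0.003, "dy": 0, "dz": 0.0004, "twist": 0}, {"jaw": -1, "dx": -0.003, "dy": 0, "dz": 0.0004, "twist": 0}, {"jaw": -1, "dx": -0.003, "dy": 0, "dz": 0.0004, "twist": 0}, {"jaw": -1, "dx": -0.003, "dy": 0, "dz": 0.0004, "twist": 0}]}}

```text
t: 34.93
eef_pos: [0.5312, -0.154, 0.1288]
ee_rot: [-3.141, 0.0, -1.693]
force: [0.0, -0.8, 0.3]
width: 0.0006
gripper_force: 0.0
```

Emit:
{"method": "move_arm", "body": {"increments": [{"jaw": -1, "dx": -0.003, "dy": 0, "dz": 0.0004, "twist": 0}, {"jaw": -1, "dx": -0.003, "dy": 0, "dz": 0.0004, "twist": 0}, {"jaw": -1, "dx": -0.003, "dy": 0, "dz": 0.0004, "twist": 0}]}}

```text
t: 35.18
eef_pos: [0.5323, -0.1452, 0.1275]
ee_rot: [-3.142, -0.0, -1.693]
force: [0.8, -2.0, 1.7]
width: 0.0007
gripper_force: 0.9
```

Emit:
{"method": "move_arm", "body": {"increments": [{"jaw": -1, "dx": -0.002, "dy": 0, "dz": 0.0003, "twist": 0}, {"jaw": -1, "dx": -0.002, "dy": 0, "dz": 0.0003, "twist": 0}]}}

```text
t: 35.35
eef_pos: [0.5328, -0.1412, 0.1269]
ee_rot: [-3.142, -0.0, -1.693]
force: [-0.6, -2.8, 2.6]
width: 0.0006
gripper_force: 1.2
```

Emit:
{"method": "move_arm", "body": {"increments": [{"jaw": -1, "dx": -0.002, "dy": 0, "dz": 0.0003, "twist": 0}, {"jaw": -1, "dx": 0, "dy": 0, "dz": 0, "twist": 0}]}}

```text
t: 35.52
eef_pos: [0.533, -0.1391, 0.1265]
ee_rot: [-3.142, 0.0, -1.693]
force: [-0.5, -0.9, 0.9]
width: 0.0008
gripper_force: 0.4
```

Emit:
{"method": "move_arm", "body": {"increments": [{"jaw": -1, "dx": -0.0015, "dy": 0, "dz": 0.0002, "twist": 0}, {"jaw": -1, "dx": 0, "dy": 0, "dz": 0, "twist": 0}]}}

```text
t: 35.68
eef_pos: [0.5332, -0.1377, 0.1264]
ee_rot: [-3.142, 0.0, -1.693]
force: [-0.2, -0.3, 1.2]
width: 0.0006
gripper_force: 0.5
```

Run:
```python
from plan import *
for c in('top','scene'):
    arm.grab_frame(c)
    print(c,[(n,np.round(d['position'],4),round(d['score'],2)) for n in ('rolling_pin','wedge','wedge_tip','chock_bar') for d in arm.pinpoint(c,n)])
```

```text
top [('rolling_pin', array([0.176 , 0.3089, 0.0294]), 0.8), ('rolling_pin', array([ 0.541 , -0.0185,  0.0622]), 0.62), ('rolling_pin', array([ 0.542 , -0.041 ,  0.0011]), 0.37), ('wedge', array([ 0.5358, -0.0872,  0.0444]), 0.65), ('wedge_tip', array([ 0.5402, -0.0334,  0.0312]), 0.49)]
scene [('rolling_pin', array([ 0.542 , -0.0223,  0.0641]), 0.96), ('wedge', array([ 0.5309, -0.08  ,  0.0419]), 0.64), ('wedge_tip', array([ 0.5375, -0.0385,  0.0338]), 0.5), ('chock_bar', array([0.5533, 0.0717, 0.0571]), 0.66)]
```

Emit:
{"method": "move_arm", "body": {"increments": [{"jaw": -1, "dx": -0.0015, "dy": 0, "dz": 0.0002, "twist": 0}, {"jaw": -1, "dx": 0, "dy": 0, "dz": 0, "twist": 0}]}}

```text
t: 36.35
eef_pos: [0.5332, -0.1363, 0.126]
ee_rot: [3.141, -0.0, -1.693]
force: [-1.3, -0.3, -0.2]
width: 0.0002
gripper_force: 0.2
```

Emit:
{"method": "move_arm", "body": {"increments": [{"jaw": -1, "dx": -0.0015, "dy": 0, "dz": 0.0002, "twist": 0}, {"jaw": -1, "dx": 0, "dy": 0, "dz": 0, "twist": 0}]}}

```text
t: 36.52
eef_pos: [0.5334, -0.135, 0.1259]
ee_rot: [3.141, -0.0, -1.693]
force: [-0.5, -2.8, -0.2]
width: 0.0006
gripper_force: 1.3
```

Emit:
{"method": "move_arm", "body": {"increments": [{"jaw": -1, "dx": -0.001, "dy": 0, "dz": 0.0001, "twist": 0}, {"jaw": -1, "dx": 0, "dy": 0, "dz": 0, "twist": 0}]}}

```text
t: 36.68
eef_pos: [0.5335, -0.1343, 0.1259]
ee_rot: [3.141, -0.001, -1.693]
force: [-0.9, -5.6, 1.2]
width: 0.0003
gripper_force: 2.5
```

Emit:
{"method": "move_arm", "body": {"increments": [{"jaw": -1, "dx": -0.001, "dy": 0, "dz": 0.0001, "twist": 0}, {"jaw": -1, "dx": 0, "dy": 0, "dz": 0, "twist": 0}]}}

```text
t: 36.85
eef_pos: [0.5336, -0.1333, 0.1258]
ee_rot: [3.141, -0.001, -1.693]
force: [-0.9, -4.8, 1.0]
width: 0.0004
gripper_force: 2.6
```

Emit:
{"method": "move_arm", "body": {"increments": [{"jaw": -1, "dx": -0.001, "dy": 0, "dz": 0.0001, "twist": 0}, {"jaw": -1, "dx": 0, "dy": 0, "dz": 0, "twist": 0}]}}

```text
t: 37.02
eef_pos: [0.5337, -0.1323, 0.1257]
ee_rot: [3.141, -0.001, -1.693]
force: [-0.6, -5.4, 0.5]
width: 0.0006
gripper_force: 2.7
```

Emit:
{"method": "move_arm", "body": {"increments": [{"jaw": -1, "dx": -0.001, "dy": 0, "dz": 0.0001, "twist": 0}, {"jaw": -1, "dx": 0, "dy": 0, "dz": 0, "twist": 0}]}}

```text
t: 37.18
eef_pos: [0.5338, -0.1313, 0.1256]
ee_rot: [3.141, -0.001, -1.693]
force: [-0.2, -4.9, 1.1]
width: 0.0005
gripper_force: 2.7
```

Run:
```python
from plan import *
for c in('top','scene'):
    arm.grab_frame(c)
    print(c,[(n,np.round(d['position'],4),round(d['score'],2)) for n in ('rolling_pin','wedge','wedge_tip','chock_bar') for d in arm.pinpoint(c,n)])
```

```text
top [('rolling_pin', array([ 0.5417, -0.0158,  0.0619]), 0.97), ('rolling_pin', array([0.1775, 0.3094, 0.0315]), 0.95), ('wedge', array([ 0.5351, -0.0784,  0.0417]), 0.49), ('wedge_tip', array([ 0.5384, -0.0304,  0.0313]), 0.74), ('wedge_tip', array([0.5469, 0.0334, 0.0272]), 0.49), ('wedge_tip', array([ 0.7589,  0.0861, -0.0028]), 0.47)]
scene [('rolling_pin', array([ 0.5421, -0.0191,  0.0657]), 0.6), ('wedge', array([ 0.5336, -0.0763,  0.0401]), 0.61), ('wedge_tip', array([ 0.5404, -0.0326,  0.0333]), 0.65), ('chock_bar', array([0.5546, 0.0681, 0.0585]), 0.71)]
```

Emit:
{"method": "move_arm", "body": {"increments": [{"jaw": -1, "dx": 0.005, "dy": 0, "dz": -0.001, "twist": 0}, {"jaw": -1, "dx": 0.02, "dy": 0, "dz": -0.005, "twist": 0}, {"jaw": -1, "dx": 0.03, "dy": 0, "dz": -0.02, "twist": 0}, {"jaw": -1, "dx": 0.02, "dy": 0, "dz": -0.035, "twist": 0}, {"jaw": -1, "dx": 0.02, "dy": 0, "dz": -0.035, "twist": 0}, {"jaw": -1, "dx": 0.02, "dy": 0, "dz": -0.035, "twist": 0}, {"jaw": -1, "dx": 0.02, "dy": 0, "dz": -0.02, "twist": 0}, {"jaw": -1, "dx": 0, "dy": 0, "dz": 0, "twist": 0}, {"jaw": -1, "dx": 0, "dy": 0, "dz": 0, "twist": 0}]}}

```text
t: 38.43
eef_pos: [0.5179, -0.2658, 0.278]
ee_rot: [-3.138, 0.001, -1.695]
force: [-0.5, 0.2, -0.8]
width: 0.0003
gripper_force: 0.0
```

Run:
```python
from plan import *
from fit import *
ims=[]
for c in('top','scene','wrist'):
    f=save(c,'e_'+c)
    ims.append({'top':cv2.resize(f[135:235,260:385],(375,300),interpolation=2),'scene':cv2.resize(f[175:235,275:410],(405,180),interpolation=2),'wrist':cv2.resize(f,(480,300))}[c])
    print(c,[(n,np.round(d['position'],4),round(d['score'],2)) for n in ('rolling_pin','wedge','wedge_tip','chock_bar') for d in arm.pinpoint(c,n)[:1]])
    if c=='top':
      for n,g in {'wedge':(.034,0,np.pi),'rolling_pin':(-.024,0,np.pi/2),'chock':(-.078,0,0)}.items():
        for d in arm.silhouettes(c,n)[:1]: print(c,n,d['pixels'].sum(),*fitb(n,g,{c:d['pixels'].astype(float)}))
im=np.zeros((600,790,3),np.uint8);im[:300,:375]=ims[0];im[:180,380:785]=ims[1];im[300:,:480]=ims[2]
cv2.imwrite('pics/fin.png',im)
```

```text
top [('rolling_pin', array([0.1762, 0.3094, 0.0288]), 0.85), ('chock_bar', array([0.5541, 0.0665, 0.0581]), 0.81)]
top rolling_pin 1031 [-2.256   0.936  -4.4292] 1.0
top chock 422 [-0.0756  0.0015  0.0061] 1.1344763497816186
scene [('rolling_pin', array([ 0.7588, -0.2006,  0.0008]), 0.69), ('wedge', array([ 0.5309, -0.0748,  0.0392]), 0.63), ('wedge_tip', array([ 0.5396, -0.0313,  0.0311]), 0.54), ('chock_bar', array([0.5561, 0.0718, 0.0592]), 0.67)]
wrist [('wedge', array([ 0.5404, -0.0768,  0.0424]), 0.45)]
```

View pics/fin.png

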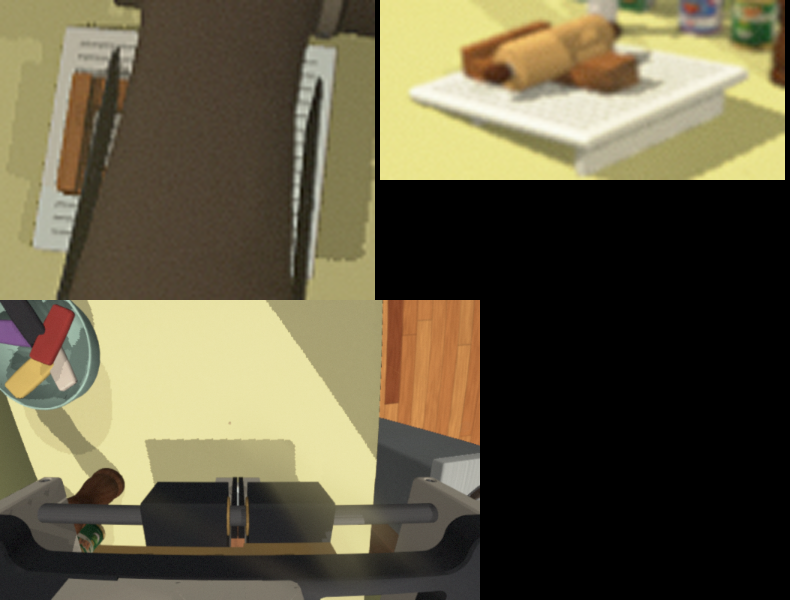

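The scene crop shows the pin across both toes, with the wedge flat and in under its uphill side. The pepper mill and salt shaker haven't moved and the arm is clear, so I'm handing it in.

```bash
python3 -c "
from station import arm
print(arm.job_done())"
```

```text
the job is handed in; nothing more can be done
None
```

I handed the job in: the chock is flat on the board, the pin is across both its toes, and the wedge is pushed flat in under the pin's uphill side at about 5 N, the low end of the 5–10 N asked. On my first try I set the wedge too close, so it rode up on the pin, which moved about 10 mm until I pulled the wedge back and redid it; the mill and shaker weren't touched. No verdict came back.

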